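# Bench-test the locker lock units

### The arm

A 6-joint arm with a two-finger parallel gripper is mounted at the origin on the work surface. World frame = base frame: x ahead of the robot, y to its left, z up, the work surface at z = 0. Lengths are in m, angles in degrees, forces in N, time in s.
With the tool pointing down it reaches from about 0.4 to 0.825 m from the base axis. Payload 7 kg.
Tool frame: the origin (TCP) lies midway between the tips of the shut fingers; the grasp point (between the pads) lies 19 mm behind it; z points along the fingers, y is the line along which they close (so a half turn about z gives the same grasp; the last joint's range is limited). The gripper opens to 88 mm and grips with 3 to 60 N. Pads are 19 mm wide; open, the fingers measure 130 mm over their backs; the gripper's body (78 mm by 193 mm) begins 47 mm behind the grasp point.
Start: joints at [-52.363, 20.546, 0.682, 0, -70.136, -16.507], TCP at [0.243, -0.63, 0.227] pointing down, gripper open.
Joint ranges: [-176.03, 176.03], [-82.01, 121.73], [-58.28, 71.71], [-173.87, 95.51], [-174.79, -0.11], [-173.66, 173.66]. Speed limits (degrees/s): [136.94, 136.94, 172.46, 180, 180, 180].

### API

Orientations are given as [roll, pitch, yaw] about the fixed x, y, z axes, in that order (R = Rz(yaw) Ry(pitch) Rx(roll)).
In Python, from plant import r gives the robot as it stands. The module is installed in compiled form; this text tells all that it offers.
- The arm moves only by the tool play_rows, never from a script. Its argument "rows" is a list of rows, each an object with "slide": the shift along the tool's x, y, z as a fraction of full scale, a list of three; "delta_rot": the turn, a rotation vector about the tool's x, y, z as a fraction of full scale, a list of three; "fingers": the opening, from -1 (shut) to 1 (fully open). In form: [{"slide": [x, y, z], "delta_rot": [rx, ry, rz], "fingers": fingers}, ...]. A call has 1 to 8 rows; each row shifts and turns the commanded pose from where the row before left it, along the tool's axes as they then stand; what a row does not reach is not made up. Full scale, the value 1, is 0.15 m for a shift and 0.08 rad for a turn. A row lasts 1/8 s, in which the tool goes at most 62.5 mm and 10.7 degrees, less where a joint would pass 70% of its speed; a pose out of reach is approached as far as the arm can. A call with a number of a shift or a turn outside -1 to 1 is refused whole. A call with a gripper value outside its range is refused whole. The fingers move at their own pace and stop on an object; "squeeze" is the grip in N (left out, the last holds). Time passes only in rows, so rows that do not move let the fingers close. It gives the time, the measured TCP pose, the force, the opening and the grip force at its end, in the units of the state.
- r.get_state(): the state, without advancing time (a new reading comes with each control period).
- r.capture(name): name is "scene" or "top"; returns a dict with "image" (480x640x3 uint8, blue, green, red), "fx", "fy", "cx", "cy" (pixels), "distortion" ([k1, k2, p1, p2, k3] as OpenCV has them; the pictures are not rectified), "R" (3x3) and "t" (3): a world point X has camera coordinates R X + t. Camera axes: x right, y down, z forward; pixel columns grow to the right and rows downward; lengths in m; the calibration is good to about 2 mm. A picture is of the moment at which its call begins. There is no depth.
- r.close_job(): hands the job in; it is judged then, once.
The state is a dict: "time_s": time; "joints": joint angles; "qd": joint speeds; "joint_torque": joint torques, N m; "tcp_pos": TCP position; "eef_rot": TCP orientation; "contact_force": force on the tool from outside, world axes, zero at the start; "moment": the same for the moment, N m; "gripper_width": finger opening in m; "gripper_force": force on a finger pad.
Only numpy, scipy, OpenCV 4.12 (cv2) and the standard library are available. Lean on these libraries where they do the work, as an engineer would, in place of code of your own. Each camera call takes 0.05 s, during which the arm holds its last target. There are 200 camera calls.

### The job

Lift every lock unit on the shelf up over the front retaining rail and stand each one upright in a pocket of the tester, then push a test probe fully home into the terminal opening on top of each of them. Only when every unit is seated and probed, throw the tester's toggle lever all the way over to switch it on. Leave spare probes in the rack where they are, and do not disturb the parcel, the mug or the padlock.

Things in the scene. Friction and masses are not known exactly. Their poses are not given: they have to be found in the camera images.
- unit0: electronic locker lock unit, upright block 44 (x) x 60 (y) x 100 mm tall, black lower half, aluminium upper half, 0.35 kg; origin at the centre of its underside, z up. Its terminal opening is in its top face, off-centre towards its +y. Absent (None) in some starts.
- opening0 (a point): centre of the mouth of the terminal opening in the top of unit0 (at x 0, y +12, z 100 mm of the unit): a round hole 12.6 mm wide, 44 mm deep, straight down. It moves with the unit.
- probe0: test probe standing in the rack: brass shank 10 mm thick and 40 mm long with a round tip, below a round black handle 22 mm thick and 60 mm long (100 mm overall, 60 g). Origin at the tip of the shank, z up towards the handle; the handle's shoulder is 40 mm above the origin. It stands in a hole with its shoulder on the rack's top.
- nest0 (a point): centre of the floor of one of the tester's four pockets, 10 mm above the table; pocket 50 (tester x) x 66 (tester y) mm, 40 mm deep, for the foot of one lock unit, either way round.
- unit1: electronic locker lock unit, upright block 44 (x) x 60 (y) x 100 mm tall, black lower half, aluminium upper half, 0.35 kg; origin at the centre of its underside, z up. Its terminal opening is in its top face, off-centre towards its +y. Absent (None) in some starts.
- opening1 (a point): centre of the mouth of the terminal opening in the top of unit1 (at x 0, y +12, z 100 mm of the unit): a round hole 12.6 mm wide, 44 mm deep, straight down. It moves with the unit.
- probe1: test probe standing in the rack: brass shank 10 mm thick and 40 mm long with a round tip, below a round black handle 22 mm thick and 60 mm long (100 mm overall, 60 g). Origin at the tip of the shank, z up towards the handle; the handle's shoulder is 40 mm above the origin. It stands in a hole with its shoulder on the rack's top.
- nest1 (a point): centre of the floor of one of the tester's four pockets, 10 mm above the table; pocket 50 (tester x) x 66 (tester y) mm, 40 mm deep, for the foot of one lock unit, either way round.
- unit2: electronic locker lock unit, upright block 44 (x) x 60 (y) x 100 mm tall, black lower half, aluminium upper half, 0.35 kg; origin at the centre of its underside, z up. Its terminal opening is in its top face, off-centre towards its +y. Absent (None) in some starts.
- opening2 (a point): centre of the mouth of the terminal opening in the top of unit2 (at x 0, y +12, z 100 mm of the unit): a round hole 12.6 mm wide, 44 mm deep, straight down. It moves with the unit.
- probe2: test probe standing in the rack: brass shank 10 mm thick and 40 mm long with a round tip, below a round black handle 22 mm thick and 60 mm long (100 mm overall, 60 g). Origin at the tip of the shank, z up towards the handle; the handle's shoulder is 40 mm above the origin. It stands in a hole with its shoulder on the rack's top.
- nest2 (a point): centre of the floor of one of the tester's four pockets, 10 mm above the table; pocket 50 (tester x) x 66 (tester y) mm, 40 mm deep, for the foot of one lock unit, either way round.
- unit3: electronic locker lock unit, upright block 44 (x) x 60 (y) x 100 mm tall, black lower half, aluminium upper half, 0.35 kg; origin at the centre of its underside, z up. Its terminal opening is in its top face, off-centre towards its +y. Absent (None) in some starts.
- opening3 (a point): centre of the mouth of the terminal opening in the top of unit3 (at x 0, y +12, z 100 mm of the unit): a round hole 12.6 mm wide, 44 mm deep, straight down. It moves with the unit.
- probe3: test probe standing in the rack: brass shank 10 mm thick and 40 mm long with a round tip, below a round black handle 22 mm thick and 60 mm long (100 mm overall, 60 g). Origin at the tip of the shank, z up towards the handle; the handle's shoulder is 40 mm above the origin. It stands in a hole with its shoulder on the rack's top.
- nest3 (a point): centre of the floor of one of the tester's four pockets, 10 mm above the table; pocket 50 (tester x) x 66 (tester y) mm, 40 mm deep, for the foot of one lock unit, either way round.
- tester: fixed grey block 175 (x) x 178 (y) x 50 mm high with four pockets (2 x 2, pitch 85 mm in x, 90 mm in y); origin at the centre of the block's underside, on the table. On its -y side is a dark plinth, 50 mm high, with the toggle lever, pivot at x 0, y -145, z 72 mm. Turned by up to 0.12 rad; it stands left or right of the robot's centre line.
- rack: fixed wooden probe rack 125 x 125 x 50 mm; origin at the centre of its underside. Four holes 12.6 mm wide and 44 mm deep at x +-37.5, y +-37.5 mm, each with a probe at the start. On the other side from the tester.
- shelf: fixed walnut bank of mail compartments 110 (x) x 400 (y) x 80 mm high; origin under its centre. Lock units stand in a row along y on its top, 80 mm above the table, enclosed by side and back boards up to 125 mm above the table and by a chrome retaining rail along the front (50 mm to -x of the origin), top 120 mm above the table, with a lower bar beneath. Open above.
- switch (a joint): angle of the tester's toggle lever: about 0 = off (leans to the tester's -x), 1.0 = fully on (leans to its +x). It turns lightly and stays where it is left.
- switch_tip (a point): centre of the 26 mm black ball at the end of the toggle lever, 80 mm from the pivot (0.14 m above the table); the bar below the ball is 10 mm thick.
- parcel: small cardboard parcel 120 x 90 x 60 mm, a bystander; origin under its centre
- mug: white mug, 76 mm wide, 90 mm tall, a bystander; origin under its centre
- padlock: brass padlock lying flat, 40 x 55 x 22 mm with a steel shackle, a bystander; origin under the centre of its body
There are look-alikes about, which are no part of the job. What is shaped like the unit3 but red is not meant.

How it is judged:
By the outcome, as a careful person would: the job done as asked, in the order asked, and still so for the second after the job is handed in, with the robot touching nothing.
Of unit0, unit1, unit2, unit3 only 3 to 4 are there at a start; the rules pass over those that are not, and their reading is None.
At some moment in a run one of unit0, unit1, unit2, unit3 may be knocked a few centimetres aside while the robot is not near it.
It also fails if it takes over 210 s, if anything falls off the work surface, if the arm or the gripper's body presses on something with over 40 N, if the wrist force passes 120 N, or if a joint passes its speed limit or range.

## Working session

There is one attempt and no reset: what is moved stays moved. The work goes in short steps, Python scripts to look and compute and a tool call to move; the robot and the scene stay as the last step left them, time stands still between calls to the robot, and variables do not carry over. Pictures are saved under pics/ and viewed, at most 14 in all, crops included, and the job is handed in when it is done.

Besides the shell and the picture viewer there is one more tool, called in YAML: its name, and indented under it one key for each argument. play_rows: Moves the arm, as the interface text tells. Shift numbers are shares of 0.15 m and turn numbers shares of 0.08 rad, none past 1 either way. Its arguments: {"type":"object","properties":{"rows":{"type":"array"},"squeeze":{"type":"number"}},"required":["rows"]}

```bash
mkdir -p pics
cat > h.py <<'E'
import numpy as np, cv2
from plant import r
def cap(n):
    c=r.capture(n); c['K']=np.array([[c['fx'],0,c['cx']],[0,c['fy'],c['cy']],[0,0,1]]); 
    for k in('R','t','distortion'): c[k]=np.array(c[k],float)
    return c
def ray(c,uv):
    p=cv2.undistortPoints(np.array(uv,float).reshape(-1,1,2),c['K'],c['distortion']).reshape(-1,2)
    d=np.c_[p,np.ones(len(p))]@c['R']; o=-c['R'].T@c['t']; return o,d
def onz(c,uv,z):
    o,d=ray(c,uv); return o+d*((z-o[2])/d[:,2])[:,None]
def proj(c,P):
    return cv2.projectPoints(np.array(P,float).reshape(-1,1,3),cv2.Rodrigues(c['R'])[0],c['t'],c['K'],c['distortion'])[0].reshape(-1,2)
E
python3 - <<'E'
from h import *
for n in('scene','top'):
    c=cap(n); cv2.imwrite(f'pics/{n}0.png',c['image']); print(n,-c['R'].T@c['t'],c['fx'],c['R'][2])
print(r.get_state())
E
```

```text
scene [1.13547064 0.52488223 0.8890677 ] 457.48110162197173 [-0.50361808 -0.50500969 -0.70095224]
top [0.44119185 0.00331011 1.25500129] 450.5856113829942 [ 0.13948018 -0.01322681 -0.99013652]
{'time_s': 0.1, 'joints': array([-5.23620314e+01,  2.05873390e+01,  6.38647442e-01, -1.75684898e-02,
       -7.01364747e+01, -1.65056404e+01]), 'qd': array([ 0.00563222,  0.00965662,  0.09660407,  0.01095054, -0.0302584 ,
        0.04587074]), 'joint_torque': array([-1.79516355e-03, -5.84162307e+01,  2.93754351e+01,  7.01538205e+00,
        1.01889332e-02, -7.76388583e-05]), 'tcp_pos': array([ 0.24315047, -0.62920755,  0.22571397]), 'eef_rot': array([ 1.79913651e+02, -8.36296860e-03, -1.58873647e+02]), 'contact_force': array([-0.79012086, -0.58355908, -0.09067642]), 'moment': array([-0.03272793,  0.0044386 ,  0.04362961]), 'gripper_force': 0.0, 'gripper_width': 0.08766205183322635}
```

View pics/scene0.png

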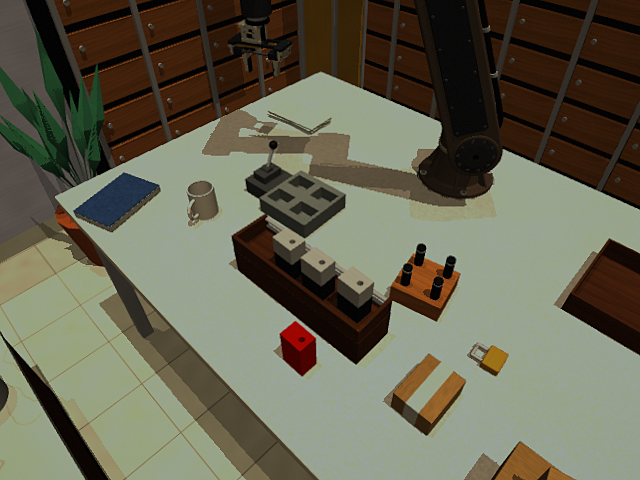

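View pics/top0.png

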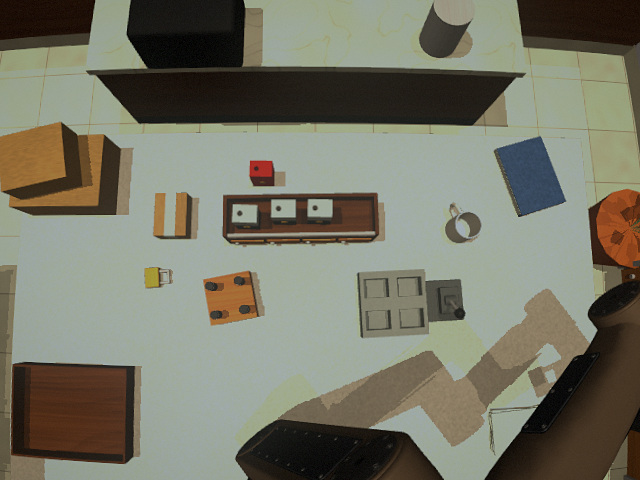

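Top view: three aluminium-topped units on the shelf at about (245,214), (283,209), (319,208). The red look-alike stands off the shelf at (261,171). Tester is at (392,303) with the lever ball at (459,313), rack at (231,297), padlock, parcel and mug clear. Next: confirm in an enlarged crop and measure.

Run:
```python
from h import *
c=cap('top'); im=c['image']; s=cap('scene')
cr=cv2.resize(im[180:345,195:475],None,fx=2.8,fy=2.8,interpolation=cv2.INTER_CUBIC); cv2.imwrite('pics/crop1.png',cr)
cr=cv2.resize(s['image'][210:340,220:400],None,fx=4.4,fy=4.4,interpolation=cv2.INTER_CUBIC); cv2.imwrite('pics/crop2.png',cr)
hsv=cv2.cvtColor(im,cv2.COLOR_BGR2HSV)
for p in [(238,214),(283,205),(320,205),(365,275),(455,300),(232,300),(213,283),(420,300),(376,290)]: print(p,hsv[p[1],p[0]])
```

```text
(238, 214) [18 46 55]
(283, 205) [ 50  22 173]
(320, 205) [ 47  24 173]
(365, 275) [ 27  41 131]
(455, 300) [25 35 80]
(232, 300) [ 14 177 166]
(213, 283) [14 44 76]
(420, 300) [ 27  43 129]
(376, 290) [ 29  43 132]
```

View pics/crop1.png

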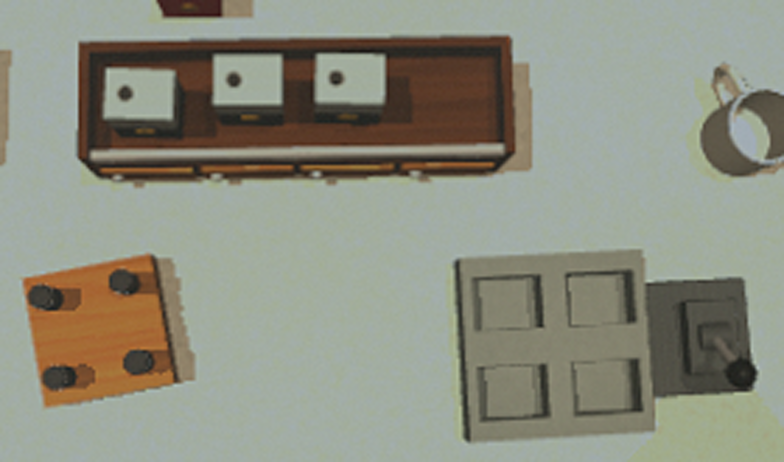

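View pics/crop2.png

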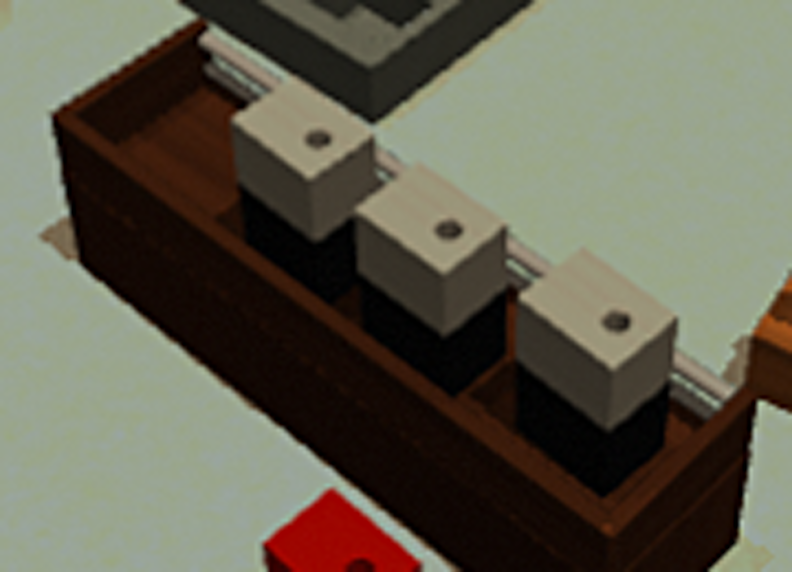

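Crops confirm: the three grey/black units in the shelf (openings towards +y) are the ones meant. The red block at (261,171) is the look-alike, behind the shelf. Now measuring.

```bash
cat >> h.py <<'E'
def rects(c,mask,z,amin,amax):
    out=[]
    cs,_=cv2.findContours(mask.astype(np.uint8)*255,cv2.RETR_EXTERNAL,cv2.CHAIN_APPROX_NONE)
    for k in cs:
        if amin<cv2.contourArea(k)<amax:
            w=onz(c,k.reshape(-1,2),z)[:,:2]
            (x,y),(a,b),g=cv2.minAreaRect((w*1000).astype(np.float32))
            out.append((np.round([x,y],1),np.round([a,b],1),round(g,1),cv2.boundingRect(k)))
    return out
def blobs(c,mask,z,amin,amax):
    n,l,st,ce=cv2.connectedComponentsWithStats(mask.astype(np.uint8))
    return [(np.round(ce[i],1),st[i,4],np.round(onz(c,ce[i],z)[0,:2]*1000,1)) for i in range(1,n) if amin<st[i,4]<amax]
def roi(mask,x0,y0,x1,y1):
    m=np.zeros_like(mask); m[y0:y1,x0:x1]=mask[y0:y1,x0:x1]; return m
E
cat > meas.py <<'E'
from h import *
c=cap('top'); s=cap('scene'); h=cv2.cvtColor(c['image'],cv2.COLOR_BGR2HSV); hs=cv2.cvtColor(s['image'],cv2.COLOR_BGR2HSV)
V=h[...,2];S=h[...,1]
print('units');[print(q) for q in rects(c,roi((V>135)&(S<60),226,195,376,231),.18,150,1500)]
print('holes');[print(q) for q in blobs(c,roi((V<110)&(S<70),226,195,376,222),.18,4,45)]
m=roi((V>100)&(V<150)&(S<60),340,255,428,345)
print('tester');[print(q) for q in rects(c,m,.05,1000,9000)]
m=roi((V>130)&(S>120),195,260,270,335)
print('rack');[print(q) for q in rects(c,m,.05,1000,4000)]
print('probes');[print(q) for q in blobs(c,roi((V<100)&(S<120),200,265,262,325),.11,30,200)]
print('ball');[print(q) for q in blobs(c,roi((V<45),440,290,480,330),.14,30,300)]
E
python3 meas.py
```

```text
units
(array([665.8, 148.8]), array([59.3, 42.9]), 87.6, (232, 204, 25, 19))
(array([678.2,  54.8]), array([39.9, 58.8]), 0.2, (271, 200, 25, 17))
(array([679.8, -34.3]), array([42.4, 56.4]), 0.3, (308, 199, 24, 18))
holes
(array([232., 207.]), np.int32(7), array([680.3, 179.4]))
(array([278., 208.]), np.int32(21), array([678.1,  66.9]))
(array([314.6, 207.5]), np.int32(17), array([679.6, -22.4]))
(array([307. , 211.5]), np.int32(6), array([669.6,  -3.7]))
(array([239.2, 213. ]), np.int32(19), array([665.4, 161.3]))
(array([231. , 218.5]), np.int32(6), array([651.7, 181. ]))
tester
(array([ 450. , -234.8]), array([175.1, 183. ]), 2.8, (357, 269, 71, 69))
rack
(array([462.7, 201. ]), array([124.1, 123.9]), 11.3, (204, 271, 53, 54))
probes
(array([253.9, 294.3]), np.int32(56), array([470.4, 129.7]))
(array([238.9, 280.3]), np.int32(78), array([505.8, 168.5]))
(array([211., 286.]), np.int32(93), array([490.9, 239.3]))
(array([244.1, 308.8]), np.int32(78), array([434. , 153.7]))
(array([215.9, 314.4]), np.int32(83), array([419.3, 225.1]))
ball
(array([459. , 313.1]), np.int32(73), array([ 422.6, -383.7]))
```

Run:
```python
from h import *
c=cap('top'); s=cap('scene')
def prof(c,P0,P1,z,n=400):
    t=np.linspace(0,1,n)[:,None]; P=np.array(P0)*(1-t)+np.array(P1)*t
    uv=proj(c,np.c_[P,np.full(n,z)]).astype(np.float32)
    g=cv2.cvtColor(c['image'],cv2.COLOR_BGR2GRAY).astype(np.float32)
    g=cv2.GaussianBlur(g,(0,0),.7)
    v=cv2.remap(g,uv[:,0].reshape(-1,1),uv[:,1].reshape(-1,1),cv2.INTER_LINEAR).ravel()
    L=np.linalg.norm(np.array(P1)-P0); d=np.gradient(v)
    L*=1000
    idx=[i for i in range(3,n-3) if abs(d[i])==abs(d[i-3:i+4]).max() and abs(d[i])>.5]
    return [(round(i/(n-1)*L-L/2,1),round(float(d[i]),1)) for i in idx]
for nm,C,a,hx in(('tester',np.array([.45,-.2348]),2.9,.11),('rack',np.array([.4627,.201]),11.3,.08)):
    a=np.radians(a);X=np.array([np.cos(a),np.sin(a)]);Y=np.array([-X[1],X[0]])
    for cn,cc in(('top',c),('scene',s)):
        for o in (([-.08,0,.08]) if nm=='tester' else [0]):
            print(nm,cn,'off',o,'x:',prof(cc,C+Y*o-X*hx,C+Y*o+X*hx,.05),'y:',prof(cc,C+X*o-Y*hx,C+X*o+Y*hx,.05))
h=cv2.cvtColor(s['image'],cv2.COLOR_BGR2HSV);V=h[...,2];S=h[...,1]
print([rects(s,roi((V>100)&(S<60)&(V<=255),265,210,385,320),.18,200,4000)])
```

```text
tester top off -0.08 x: [(np.float64(-85.7), -4.1), (np.float64(-68.1), -4.6), (np.float64(-60.4), 0.9), (np.float64(-54.3), -0.6), (np.float64(-27.8), 0.7), (np.float64(-22.9), -0.6), (np.float64(-16.8), 4.2), (np.float64(17.9), -4.1), (np.float64(30.6), 0.5), (np.float64(39.4), 0.5), (np.float64(60.4), -0.5), (np.float64(69.2), 3.8), (np.float64(87.4), 4.6)] y: [(np.float64(-91.8), -5.5), (np.float64(86.3), -7.1), (np.float64(92.9), 9.5)]
tester top off 0 x: [(np.float64(-86.3), -3.9), (np.float64(86.8), 3.5)] y: [(np.float64(-88.5), 4.1), (np.float64(87.9), -6.7), (np.float64(92.4), 9.4)]
tester top off 0.08 x: [(np.float64(-87.9), -4.3), (np.float64(-69.2), -0.6), (np.float64(88.5), 4.0)] y: [(np.float64(-92.4), -3.9), (np.float64(88.5), -5.9), (np.float64(93.5), 9.1)]
tester scene off -0.08 x: [(np.float64(-106.7), 0.7), (np.float64(-85.7), -3.7), (np.float64(-70.9), -1.1), (np.float64(-65.9), -0.8), (np.float64(-61.5), 0.7), (np.float64(-56.0), -1.0), (np.float64(-48.2), 0.9), (np.float64(-46.0), 0.9), (np.float64(-43.3), -0.7), (np.float64(-37.8), -0.6), (np.float64(-35.6), 0.
[... 2032 characters left out ...]
(np.float64(63.6), 4.5)] y: [(np.float64(-68.4), -5.2), (np.float64(-62.4), 4.5), (np.float64(63.6), 3.7)]
rack scene off 0 x: [(np.float64(-59.9), -3.7), (np.float64(-41.5), 0.5), (np.float64(-30.7), -0.5), (np.float64(-0.2), 0.5), (np.float64(65.2), -4.0)] y: [(np.float64(-62.8), -7.5), (np.float64(-60.8), -10.9), (np.float64(-52.7), 1.1), (np.float64(-46.3), 1.0), (np.float64(-39.1), 4.3), (np.float64(-36.7), 5.0), (np.float64(-32.3), 1.6), (np.float64(19.8), -6.9), (np.float64(25.1), -0.9), (np.float64(37.5), 2.7), (np.float64(41.1), 4.0), (np.float64(44.3), 3.9), (np.float64(65.2), -4.5), (np.float64(71.6), 10.4)]
[[(array([835.4,  93.2]), array([43.4, 91.6]), 1.9, (265, 293, 34, 27))]]
```

play_rows:
  rows:
    - {"slide":[0,0,0],"delta_rot":[0,0,-1],"fingers":1}
    - {"slide":[0,0,0],"delta_rot":[0,0,-1],"fingers":1}
    - {"slide":[0,0,0],"delta_rot":[0,0,-1],"fingers":1}
    - {"slide":[0,0,0],"delta_rot":[0,0,-1],"fingers":1}
    - {"slide":[0,0,0],"delta_rot":[0,0,-1],"fingers":1}
    - {"slide":[0,0,0],"delta_rot":[0,0,-1],"fingers":1}
    - {"slide":[0,0,0],"delta_rot":[0,0,-1],"fingers":1}
    - {"slide":[0,0,0],"delta_rot":[0,0,-1],"fingers":1}
  squeeze: 30

```text
time_s: 1.4
tcp_pos: [0.2433, -0.6296, 0.2266]
eef_rot: [-180.0, 0.0, -122.1]
contact_force: [-0.6, -0.9, 0.1]
gripper_width: 0.0875
gripper_force: 0.0
```

play_rows:
  rows:
    - {"slide":[0,0,0],"delta_rot":[0,0,-1],"fingers":1}
    - {"slide":[0,0,0],"delta_rot":[0,0,-1],"fingers":1}
    - {"slide":[0,0,0],"delta_rot":[0,0,-1],"fingers":1}
    - {"slide":[0,0,0],"delta_rot":[0,0,-1],"fingers":1}
    - {"slide":[0,0,0],"delta_rot":[0,0,-1],"fingers":1}
    - {"slide":[0,0,0],"delta_rot":[0,0,-1],"fingers":1}
    - {"slide":[0,0,0],"delta_rot":[0,0,-1],"fingers":1}
    - {"slide":[0,0,0],"delta_rot":[0,0,0],"fingers":1}

```text
time_s: 2.4
tcp_pos: [0.2433, -0.6296, 0.2266]
eef_rot: [-180.0, 0.0, -90.1]
contact_force: [-0.5, 0.2, -0.7]
gripper_width: 0.0878
gripper_force: 0.0
```

play_rows:
  rows:
    - {"slide":[-0.248,-0.182,0],"delta_rot":[0,0,0],"fingers":1}
    - {"slide":[-0.248,-0.182,0],"delta_rot":[0,0,0],"fingers":1}
    - {"slide":[-0.248,-0.182,0],"delta_rot":[0,0,0],"fingers":1}
    - {"slide":[-0.248,-0.182,0],"delta_rot":[0,0,0],"fingers":1}
    - {"slide":[-0.248,-0.182,0],"delta_rot":[0,0,0],"fingers":1}
    - {"slide":[-0.248,-0.182,0],"delta_rot":[0,0,0],"fingers":1}
    - {"slide":[-0.248,-0.182,0],"delta_rot":[0,0,0],"fingers":1}
    - {"slide":[-0.248,-0.182,0],"delta_rot":[0,0,0],"fingers":1}

```text
time_s: 3.4
tcp_pos: [0.4631, -0.3311, 0.2268]
eef_rot: [-180.0, -0.0, -90.2]
contact_force: [-0.0, 0.0, 0.6]
gripper_width: 0.0875
gripper_force: 0.0
```

play_rows:
  rows:
    - {"slide":[-0.248,-0.182,0],"delta_rot":[0,0,0],"fingers":1}
    - {"slide":[-0.248,-0.182,0],"delta_rot":[0,0,0],"fingers":1}
    - {"slide":[-0.248,-0.182,0],"delta_rot":[0,0,0],"fingers":1}
    - {"slide":[-0.248,-0.182,0],"delta_rot":[0,0,0],"fingers":1}
    - {"slide":[-0.248,-0.182,0],"delta_rot":[0,0,0],"fingers":1}
    - {"slide":[-0.248,-0.182,0],"delta_rot":[0,0,0],"fingers":1}
    - {"slide":[-0.248,-0.182,0],"delta_rot":[0,0,0],"fingers":1}
    - {"slide":[-0.248,-0.182,0],"delta_rot":[0,0,0],"fingers":1}

```text
time_s: 4.4
tcp_pos: [0.6821, -0.034, 0.2267]
eef_rot: [-180.0, 0.0, -90.2]
contact_force: [1.7, 0.0, -0.1]
gripper_width: 0.0874
gripper_force: 0.0
```

Run:
```python
from h import *
s=cap('scene'); cv2.imwrite('pics/s2.png',cv2.resize(s['image'][180:340,200:420],None,fx=3.6,fy=3.6)); print(r.get_state()['tcp_pos'])
```

```text
[ 0.68490914 -0.03003204  0.2258136 ]
```

View pics/s2.png

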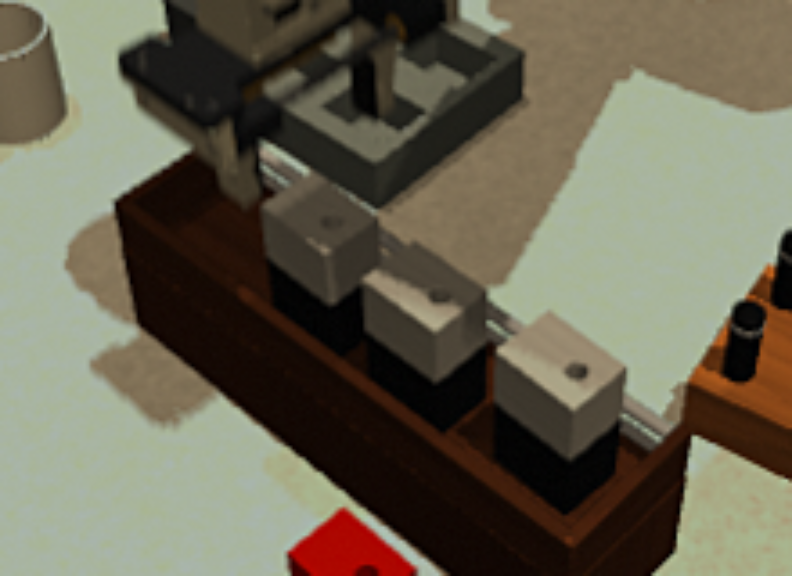

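The view shows the gripper straddling unit nearest the tester (about (320,240) in the crop), fingers in front and behind; nothing is disturbed.

play_rows:
  rows:
    - {"slide":[0,0.013,0.15],"delta_rot":[0,0,0],"fingers":1}
    - {"slide":[0,0,0.153],"delta_rot":[0,0,0],"fingers":1}
    - {"slide":[0,0,0.153],"delta_rot":[0,0,0],"fingers":1}
    - {"slide":[0,0,0.153],"delta_rot":[0,0,0],"fingers":1}
    - {"slide":[0,0,0],"delta_rot":[0,0,0],"fingers":1}
    - {"slide":[0,0,0],"delta_rot":[0,0,0],"fingers":-1}
    - {"slide":[0,0,0],"delta_rot":[0,0,0],"fingers":-1}
    - {"slide":[0,0,0],"delta_rot":[0,0,0],"fingers":-1}
  squeeze: 30

```text
time_s: 5.45
tcp_pos: [0.6798, -0.0352, 0.1362]
eef_rot: [-179.9, 0.0, -90.1]
contact_force: [0.5, 0.3, -0.4]
gripper_width: 0.0631
gripper_force: 0.0
```

play_rows:
  rows:
    - {"slide":[0,0,0],"delta_rot":[0,0,0],"fingers":-1}
    - {"slide":[0,0,0],"delta_rot":[0,0,0],"fingers":-1}
    - {"slide":[0,0,0],"delta_rot":[0,0,0],"fingers":-1}
    - {"slide":[0,0,0],"delta_rot":[0,0,0],"fingers":-1}

```text
time_s: 5.95
tcp_pos: [0.6796, -0.0352, 0.1354]
eef_rot: [-180.0, 0.0, -90.1]
contact_force: [0.1, 0.3, 1.5]
gripper_width: 0.0443
gripper_force: 29.9
```

play_rows:
  rows:
    - {"slide":[0,0,-0.1],"delta_rot":[0,0,0],"fingers":-1}
    - {"slide":[0,0,-0.2],"delta_rot":[0,0,0],"fingers":-1}
    - {"slide":[0,0,-0.2],"delta_rot":[0,0,0],"fingers":-1}
    - {"slide":[0,0,-0.15],"delta_rot":[0,0,0],"fingers":-1}
    - {"slide":[0,0,0],"delta_rot":[0,0,0],"fingers":-1}

```text
time_s: 6.58
tcp_pos: [0.6802, -0.0352, 0.2352]
eef_rot: [-179.8, 0.0, -90.1]
contact_force: [0.6, 0.4, -3.5]
gripper_width: 0.0439
gripper_force: 29.9
```

play_rows:
  rows:
    - {"slide":[0.2,0.153,0],"delta_rot":[0,0,0],"fingers":-1}
    - {"slide":[0.2,0.153,0],"delta_rot":[0,0,0],"fingers":-1}
    - {"slide":[0.2,0.153,0],"delta_rot":[0,0,0],"fingers":-1}
    - {"slide":[0.2,0.153,0],"delta_rot":[0,0,0],"fingers":-1}
    - {"slide":[0.2,0.153,0],"delta_rot":[0,0,0],"fingers":-1}
    - {"slide":[0.2,0.153,0],"delta_rot":[0,0,0],"fingers":-1}
    - {"slide":[0.2,0.153,0],"delta_rot":[0,0,0],"fingers":-1}
    - {"slide":[0.215,0.154,0],"delta_rot":[0,0,0],"fingers":-1}

```text
time_s: 7.58
tcp_pos: [0.4935, -0.2776, 0.2314]
eef_rot: [179.9, 0.0, -90.1]
contact_force: [1.3, -0.1, -2.5]
gripper_width: 0.0441
gripper_force: 29.9
```

play_rows:
  rows:
    - {"slide":[0,0,0],"delta_rot":[0,0,-0.7],"fingers":-1}
    - {"slide":[0,0,0],"delta_rot":[0,0,0],"fingers":-1}
    - {"slide":[0,0,0],"delta_rot":[0,0,0],"fingers":-1}
    - {"slide":[0,0,0],"delta_rot":[0,0,0],"fingers":-1}

```text
time_s: 8.07
tcp_pos: [0.4953, -0.2767, 0.2324]
eef_rot: [180.0, 0.0, -86.9]
contact_force: [0.0, -0.6, -3.3]
gripper_width: 0.0439
gripper_force: 29.9
```

Run:
```python
from h import *
s=cap('scene'); c=cap('top'); a=cv2.resize(s['image'][130:300,220:390],(500,500)); b=cv2.resize(c['image'][240:350,340:450],(300,300))
o=np.zeros((500,800,3),np.uint8); o[:,:500]=a; o[:300,500:]=b; cv2.imwrite('pics/s3.png',o); st=r.get_state(); print(st['tcp_pos'],st['eef_rot'],st['gripper_width'])
```

```text
[ 0.49528679 -0.27676555  0.23254272] [ 1.79983778e+02  6.88067627e-03 -8.68881674e+01] 0.04420209345678745
```

View pics/s3.png

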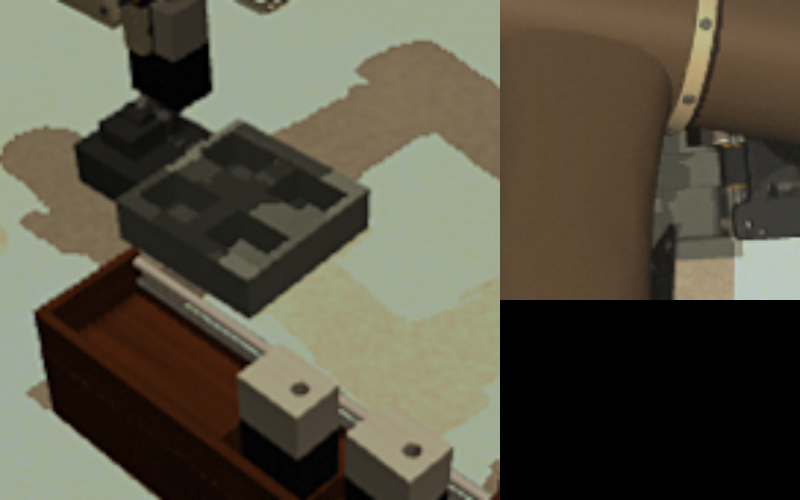

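The scene shows the unit held upright; the top view is blocked by the arm, so I go by the measured pocket centre and the force.

play_rows:
  rows:
    - {"slide":[0,-0.003,0.2],"delta_rot":[0,0,0],"fingers":-1}
    - {"slide":[0,0,0.2],"delta_rot":[0,0,0],"fingers":-1}
    - {"slide":[0,0,0.2],"delta_rot":[0,0,0],"fingers":-1}
    - {"slide":[0,0,0.15],"delta_rot":[0,0,0],"fingers":-1}
    - {"slide":[0,0,0.05],"delta_rot":[0,0,0],"fingers":-1}
    - {"slide":[0,0,0.05],"delta_rot":[0,0,0],"fingers":-1}
    - {"slide":[0,0,0.05],"delta_rot":[0,0,0],"fingers":-1}
    - {"slide":[0,0,0],"delta_rot":[0,0,0],"fingers":-1}

```text
time_s: 9.18
tcp_pos: [0.4957, -0.2773, 0.0977]
eef_rot: [-180.0, -0.0, -86.9]
contact_force: [0.9, -2.0, -2.6]
gripper_width: 0.0441
gripper_force: 29.9
```

play_rows:
  rows:
    - {"slide":[0,0,0.05],"delta_rot":[0,0,0],"fingers":-1}
    - {"slide":[0,0,0.05],"delta_rot":[0,0,0],"fingers":-1}
    - {"slide":[0,0,0.05],"delta_rot":[0,0,0],"fingers":-1}
    - {"slide":[0,0,0.05],"delta_rot":[0,0,0],"fingers":-1}
    - {"slide":[0,0,0.015],"delta_rot":[0,0,0],"fingers":-1}
    - {"slide":[0,0,0],"delta_rot":[0,0,0],"fingers":-1}
    - {"slide":[0,0,0],"delta_rot":[0,0,0],"fingers":-1}

```text
time_s: 10.05
tcp_pos: [0.4955, -0.2773, 0.0654]
eef_rot: [180.0, -0.0, -86.9]
contact_force: [0.0, -5.6, -3.3]
gripper_width: 0.0439
gripper_force: 29.9
```

play_rows:
  rows:
    - {"slide":[0,0,0],"delta_rot":[0,0,0],"fingers":0.6}
    - {"slide":[0,0,0],"delta_rot":[0,0,0],"fingers":0.6}
    - {"slide":[0,0,0],"delta_rot":[0,0,0],"fingers":0.6}
    - {"slide":[0,0,-0.1],"delta_rot":[0,0,0],"fingers":0.6}
    - {"slide":[0,0,-0.3],"delta_rot":[0,0,0],"fingers":0.6}
    - {"slide":[0,0,-0.3],"delta_rot":[0,0,0],"fingers":1}
    - {"slide":[0,0,-0.37],"delta_rot":[0,0,0.7],"fingers":1}
    - {"slide":[0,0,0],"delta_rot":[0,0,0],"fingers":1}

```text
time_s: 11.05
tcp_pos: [0.4981, -0.2781, 0.2323]
eef_rot: [-179.4, -0.2, -90.1]
contact_force: [1.1, -0.7, -0.6]
gripper_width: 0.0874
gripper_force: 0.0
```

play_rows:
  rows:
    - {"slide":[-0.27,-0.15,0],"delta_rot":[0,0,0],"fingers":1}
    - {"slide":[-0.27,-0.15,0],"delta_rot":[0,0,0],"fingers":1}
    - {"slide":[-0.27,-0.15,0],"delta_rot":[0,0,0],"fingers":1}
    - {"slide":[-0.27,-0.15,0],"delta_rot":[0,0,0],"fingers":1}
    - {"slide":[-0.27,-0.15,0],"delta_rot":[0,0,0],"fingers":1}
    - {"slide":[-0.27,-0.15,0],"delta_rot":[0,0,0],"fingers":1}
    - {"slide":[-0.27,-0.15,0],"delta_rot":[0,0,0],"fingers":1}
    - {"slide":[-0.27,-0.15,0],"delta_rot":[0,0,0],"fingers":1}

```text
time_s: 12.05
tcp_pos: [0.6765, 0.0479, 0.2263]
eef_rot: [180.0, 0.0, -90.1]
contact_force: [0.6, -0.3, -0.7]
gripper_width: 0.0877
gripper_force: 0.0
```

Run:
```python
from h import *
s=cap('scene'); c=cap('top'); a=cv2.resize(s['image'][170:340,230:400],(500,500)); b=cv2.resize(c['image'][190:350,340:450],(300,436))
o=np.zeros((500,800,3),np.uint8); o[:,:500]=a; o[:436,500:]=b; cv2.imwrite('pics/s4.png',o); st=r.get_state(); print(st['time_s'],st['tcp_pos'],st['eef_rot'])
```

```text
12.15 [0.67752641 0.05013455 0.22513878] [ 1.79972932e+02  2.50280085e-03 -8.99253639e+01]
```

View pics/s4.png

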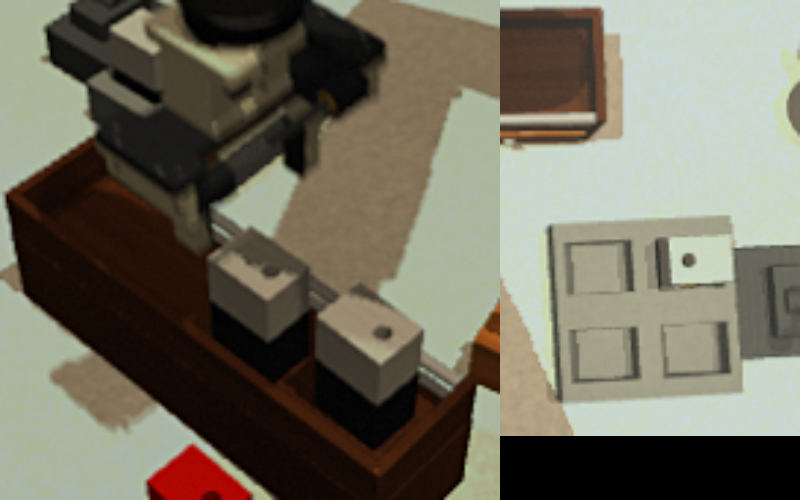

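Unit 1 stands in the far-right pocket (top view crop (690,260)), hole towards +y; the other two are where they were. Measuring the seated unit while going on to the second.

play_rows:
  rows:
    - {"slide":[-0.05,0,0.15],"delta_rot":[0,0,0],"fingers":1}
    - {"slide":[0,0,0.15],"delta_rot":[0,0,0],"fingers":1}
    - {"slide":[0,0,0.15],"delta_rot":[0,0,0],"fingers":1}
    - {"slide":[0,0,0.15],"delta_rot":[0,0,0],"fingers":1}
    - {"slide":[0,0,0],"delta_rot":[0,0,0],"fingers":1}
    - {"slide":[0,0,0],"delta_rot":[0,0,0],"fingers":-1}
    - {"slide":[0,0,0],"delta_rot":[0,0,0],"fingers":-1}
    - {"slide":[0,0,0],"delta_rot":[0,0,0],"fingers":-1}

```text
time_s: 13.15
tcp_pos: [0.6766, 0.0541, 0.137]
eef_rot: [-179.9, 0.0, -90.1]
contact_force: [-0.8, -0.5, -0.1]
gripper_width: 0.0632
gripper_force: 0.0
```

play_rows:
  rows:
    - {"slide":[0,0,0],"delta_rot":[0,0,0],"fingers":-1}
    - {"slide":[0,0,0],"delta_rot":[0,0,0],"fingers":-1}
    - {"slide":[0,0,0],"delta_rot":[0,0,0],"fingers":-1}
    - {"slide":[0,0,0],"delta_rot":[0,0,0],"fingers":-1}

```text
time_s: 13.65
tcp_pos: [0.6771, 0.0542, 0.1366]
eef_rot: [-179.9, 0.0, -90.1]
contact_force: [2.7, 1.4, 3.4]
gripper_width: 0.0436
gripper_force: 30.0
```

```bash
cat > seated.py <<'E'
from h import *
c=cap('top'); s=cap('scene')
def un(c,nm,box):
    h=cv2.cvtColor(c['image'],cv2.COLOR_BGR2HSV);V=h[...,2];S=h[...,1]
    print(nm);[print(q) for q in rects(c,roi((V>145)&(S<60),*box),.11,150,1500)]
    [print(' hole',q) for q in blobs(c,roi((V<125)&(S<80),*box),.11,5,45)]
un(c,'top',(355,268,428,338))
st=r.get_state();print(st['time_s'],st['tcp_pos'],st['gripper_width'],st['gripper_force'])
E
python3 seated.py
```

```text
top
 hole (array([408.5, 285. ]), np.int32(16), array([ 494.4, -264.2]))
 hole (array([417.8, 294.2]), np.int32(12), array([ 471. , -287.8]))
13.75 [0.67705837 0.05418046 0.1366171 ] 0.04352267305776643 29.978150725364685
```

play_rows:
  rows:
    - {"slide":[0,0,-0.1],"delta_rot":[0,0,0],"fingers":-1}
    - {"slide":[0,0,-0.2],"delta_rot":[0,0,0],"fingers":-1}
    - {"slide":[0,0,-0.2],"delta_rot":[0,0,0],"fingers":-1}
    - {"slide":[0,0,-0.13],"delta_rot":[0,0,0],"fingers":-1}
    - {"slide":[0,0,0],"delta_rot":[0,0,0],"fingers":-1}

```text
time_s: 14.38
tcp_pos: [0.676, 0.054, 0.2317]
eef_rot: [-180.0, 0.0, -90.1]
contact_force: [-0.2, -0.1, -4.3]
gripper_width: 0.0438
gripper_force: 30.0
```

play_rows:
  rows:
    - {"slide":[0.2,0.155,0],"delta_rot":[0,0,0],"fingers":-1}
    - {"slide":[0.2,0.155,0],"delta_rot":[0,0,0],"fingers":-1}
    - {"slide":[0.2,0.155,0],"delta_rot":[0,0,0],"fingers":-1}
    - {"slide":[0.2,0.155,0],"delta_rot":[0,0,0],"fingers":-1}
    - {"slide":[0.2,0.155,0],"delta_rot":[0,0,0],"fingers":-1}
    - {"slide":[0.2,0.155,0],"delta_rot":[0,0,0],"fingers":-1}
    - {"slide":[0.2,0.155,0],"delta_rot":[0,0,0],"fingers":-1}
    - {"slide":[0.223,0.155,0],"delta_rot":[0,0,0],"fingers":-1}

```text
time_s: 15.38
tcp_pos: [0.4874, -0.1895, 0.2289]
eef_rot: [179.8, 0.1, -90.1]
contact_force: [0.5, -0.2, -3.3]
gripper_width: 0.0436
gripper_force: 30.0
```

play_rows:
  rows:
    - {"slide":[0,0,0],"delta_rot":[0,0,-0.7],"fingers":-1}
    - {"slide":[0,0,0],"delta_rot":[0,0,0],"fingers":-1}
    - {"slide":[0,0,0],"delta_rot":[0,0,0],"fingers":-1}
    - {"slide":[0,0,0],"delta_rot":[0,0,0],"fingers":-1}

```text
time_s: 15.88
tcp_pos: [0.4897, -0.1886, 0.23]
eef_rot: [180.0, 0.0, -86.9]
contact_force: [0.6, 0.3, -4.0]
gripper_width: 0.0438
gripper_force: 30.0
```

play_rows:
  rows:
    - {"slide":[0.003,-0.008,0.2],"delta_rot":[0,0,0],"fingers":-1}
    - {"slide":[0,0,0.2],"delta_rot":[0,0,0],"fingers":-1}
    - {"slide":[0,0,0.2],"delta_rot":[0,0,0],"fingers":-1}
    - {"slide":[0,0,0.15],"delta_rot":[0,0,0],"fingers":-1}
    - {"slide":[0,0,0.05],"delta_rot":[0,0,0],"fingers":-1}
    - {"slide":[0,0,0.05],"delta_rot":[0,0,0],"fingers":-1}
    - {"slide":[0,0,0.05],"delta_rot":[0,0,0],"fingers":-1}
    - {"slide":[0,0,0],"delta_rot":[0,0,0],"fingers":-1}

```text
time_s: 16.88
tcp_pos: [0.4908, -0.1894, 0.0953]
eef_rot: [180.0, 0.0, -86.9]
contact_force: [1.0, 0.3, -3.0]
gripper_width: 0.0441
gripper_force: 30.0
```

play_rows:
  rows:
    - {"slide":[0,0,0.05],"delta_rot":[0,0,0],"fingers":-1}
    - {"slide":[0,0,0.05],"delta_rot":[0,0,0],"fingers":-1}
    - {"slide":[0,0,0.05],"delta_rot":[0,0,0],"fingers":-1}
    - {"slide":[0,0,0.035],"delta_rot":[0,0,0],"fingers":-1}
    - {"slide":[0,0,0],"delta_rot":[0,0,0],"fingers":-1}
    - {"slide":[0,0,0],"delta_rot":[0,0,0],"fingers":-1}

```text
time_s: 17.62
tcp_pos: [0.4911, -0.1895, 0.0678]
eef_rot: [-180.0, -0.0, -86.9]
contact_force: [-0.2, -1.1, -4.4]
gripper_width: 0.0438
gripper_force: 30.0
```

play_rows:
  rows:
    - {"slide":[0,0,0.007],"delta_rot":[0,0,0],"fingers":0.6}
    - {"slide":[0,0,0],"delta_rot":[0,0,0],"fingers":0.6}
    - {"slide":[0,0,0],"delta_rot":[0,0,0],"fingers":0.6}
    - {"slide":[0,0,-0.1],"delta_rot":[0,0,0],"fingers":0.6}
    - {"slide":[0,0,-0.3],"delta_rot":[0,0,0],"fingers":0.6}
    - {"slide":[0,0,-0.3],"delta_rot":[0,0,0],"fingers":1}
    - {"slide":[0,0,-0.37],"delta_rot":[0,0,0.7],"fingers":1}
    - {"slide":[0,0,0],"delta_rot":[0,0,0],"fingers":1}

```text
time_s: 18.62
tcp_pos: [0.4936, -0.19, 0.2333]
eef_rot: [-179.4, -0.1, -90.1]
contact_force: [-0.2, -0.1, -0.2]
gripper_width: 0.0869
gripper_force: 0.0
```

play_rows:
  rows:
    - {"slide":[-0.28,-0.146,0],"delta_rot":[0,0,0],"fingers":1}
    - {"slide":[-0.28,-0.146,0],"delta_rot":[0,0,0],"fingers":1}
    - {"slide":[-0.28,-0.146,0],"delta_rot":[0,0,0],"fingers":1}
    - {"slide":[-0.28,-0.146,0],"delta_rot":[0,0,0],"fingers":1}
    - {"slide":[-0.28,-0.146,0],"delta_rot":[0,0,0],"fingers":1}
    - {"slide":[-0.28,-0.146,0],"delta_rot":[0,0,0],"fingers":1}
    - {"slide":[-0.28,-0.146,0],"delta_rot":[0,0,0],"fingers":1}
    - {"slide":[-0.28,-0.146,0],"delta_rot":[0,0,0],"fingers":1}

```text
time_s: 19.62
tcp_pos: [0.6672, 0.1475, 0.2275]
eef_rot: [-180.0, -0.0, -90.1]
contact_force: [0.8, -0.2, 0.7]
gripper_width: 0.0879
gripper_force: 0.0
```

```bash
python3 seated.py
python3 - <<'E'
from h import *
s=cap('scene'); c=cap('top'); a=cv2.resize(s['image'][170:340,230:400],(500,500)); b=cv2.resize(c['image'][190:350,340:450],(300,436))
o=np.zeros((500,800,3),np.uint8); o[:,:500]=a; o[:436,500:]=b; cv2.imwrite('pics/s5.png',o); st=r.get_state(); print(st['time_s'],st['tcp_pos'],st['eef_rot'])
E
```

```text
top
 hole (array([408.5, 285. ]), np.int32(16), array([ 494.4, -264.2]))
 hole (array([374.6, 287.1]), np.int32(17), array([ 489.2, -176.7]))
 hole (array([417.8, 294.2]), np.int32(12), array([ 471. , -287.8]))
19.725 [0.66798246 0.14979602 0.22607951] 0.08782367805502757 0.0
19.825 [0.66660925 0.14692945 0.22658378] [ 1.79933146e+02 -3.05403267e-02 -9.00327918e+01]
```

View pics/s5.png

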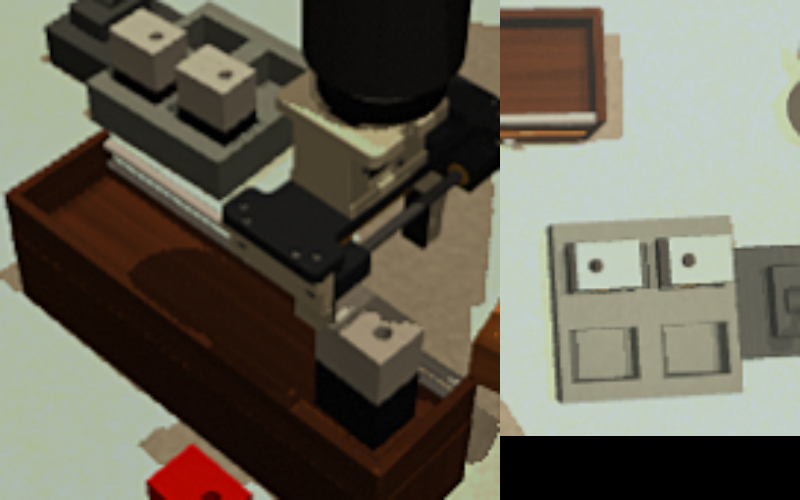

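Two units seated (holes at top-view (374.6,287.1) and (408.5,285)); the third unit has not moved (scene hole at about (360,283)).

play_rows:
  rows:
    - {"slide":[-0.012,0.003,0.15],"delta_rot":[0,0,0],"fingers":1}
    - {"slide":[0,0,0.15],"delta_rot":[0,0,0.5],"fingers":1}
    - {"slide":[0,0,0.15],"delta_rot":[0,0,0],"fingers":1}
    - {"slide":[0,0,0.15],"delta_rot":[0,0,0],"fingers":1}
    - {"slide":[0,0,0],"delta_rot":[0,0,0],"fingers":1}
    - {"slide":[0,0,0],"delta_rot":[0,0,0],"fingers":-1}
    - {"slide":[0,0,0],"delta_rot":[0,0,0],"fingers":-1}
    - {"slide":[0,0,0],"delta_rot":[0,0,0],"fingers":-1}

```text
time_s: 20.82
tcp_pos: [0.6667, 0.1481, 0.1381]
eef_rot: [-179.9, 0.0, -92.4]
contact_force: [-0.5, -0.3, -0.5]
gripper_width: 0.063
gripper_force: 0.0
```

play_rows:
  rows:
    - {"slide":[0,0,0],"delta_rot":[0,0,0],"fingers":-1}
    - {"slide":[0,0,0],"delta_rot":[0,0,0],"fingers":-1}
    - {"slide":[0,0,0],"delta_rot":[0,0,0],"fingers":-1}
    - {"slide":[0,0,0],"delta_rot":[0,0,0],"fingers":-1}

```text
time_s: 21.32
tcp_pos: [0.6664, 0.1481, 0.1373]
eef_rot: [-180.0, -0.0, -92.4]
contact_force: [-0.7, -0.4, 2.6]
gripper_width: 0.0438
gripper_force: 29.9
```

play_rows:
  rows:
    - {"slide":[0,0,-0.1],"delta_rot":[0,0,0],"fingers":-1}
    - {"slide":[0,0,-0.2],"delta_rot":[0,0,0],"fingers":-1}
    - {"slide":[0,0,-0.2],"delta_rot":[0,0,0],"fingers":-1}
    - {"slide":[0,0,-0.13],"delta_rot":[0,0,0],"fingers":-1}
    - {"slide":[0,0,0],"delta_rot":[0,0,-0.5],"fingers":-1}
    - {"slide":[0,0,0],"delta_rot":[0,0,0],"fingers":-1}

```text
time_s: 22.08
tcp_pos: [0.6661, 0.148, 0.232]
eef_rot: [180.0, 0.0, -90.1]
contact_force: [-0.5, -0.0, -4.6]
gripper_width: 0.0437
gripper_force: 29.9
```

play_rows:
  rows:
    - {"slide":[0.285,0.217,0],"delta_rot":[0,0,0],"fingers":-1}
    - {"slide":[0.285,0.217,0],"delta_rot":[0,0,0],"fingers":-1}
    - {"slide":[0.285,0.217,0],"delta_rot":[0,0,0],"fingers":-1}
    - {"slide":[0.285,0.217,0],"delta_rot":[0,0,0],"fingers":-1}
    - {"slide":[0.285,0.217,0],"delta_rot":[0,0,0],"fingers":-1}
    - {"slide":[0.285,0.217,0],"delta_rot":[0,0,0],"fingers":-1}
    - {"slide":[0.285,0.217,0],"delta_rot":[0,0,0],"fingers":-1}
    - {"slide":[0.29,0.217,0],"delta_rot":[0,0,0],"fingers":-1}

```text
time_s: 23.08
tcp_pos: [0.4037, -0.1953, 0.2318]
eef_rot: [-180.0, 0.0, -90.1]
contact_force: [1.0, -0.7, -3.6]
gripper_width: 0.0439
gripper_force: 30.0
```

play_rows:
  rows:
    - {"slide":[0,0,0],"delta_rot":[0,0,-0.7],"fingers":-1}
    - {"slide":[0,0,0],"delta_rot":[0,0,0],"fingers":-1}
    - {"slide":[0,0,0],"delta_rot":[0,0,0],"fingers":-1}
    - {"slide":[0,0,0],"delta_rot":[0,0,0],"fingers":-1}
    - {"slide":[0,0,0],"delta_rot":[0,0,0],"fingers":-1}

```text
time_s: 23.7
tcp_pos: [0.4055, -0.1938, 0.2315]
eef_rot: [180.0, 0.0, -86.9]
contact_force: [0.2, 0.8, -4.0]
gripper_width: 0.0436
gripper_force: 30.0
```

play_rows:
  rows:
    - {"slide":[0.003,-0.004,0.2],"delta_rot":[0,0,0],"fingers":-1}
    - {"slide":[0,0,0.2],"delta_rot":[0,0,0],"fingers":-1}
    - {"slide":[0,0,0.2],"delta_rot":[0,0,0],"fingers":-1}
    - {"slide":[0,0,0.15],"delta_rot":[0,0,0],"fingers":-1}
    - {"slide":[0,0,0.05],"delta_rot":[0,0,0],"fingers":-1}
    - {"slide":[0,0,0.05],"delta_rot":[0,0,0],"fingers":-1}
    - {"slide":[0,0,0.05],"delta_rot":[0,0,0],"fingers":-1}
    - {"slide":[0,0,0],"delta_rot":[0,0,0],"fingers":-1}

```text
time_s: 24.7
tcp_pos: [0.4058, -0.1946, 0.0966]
eef_rot: [180.0, 0.0, -86.9]
contact_force: [-0.6, -0.2, -4.6]
gripper_width: 0.0439
gripper_force: 30.0
```

play_rows:
  rows:
    - {"slide":[0,0,0.05],"delta_rot":[0,0,0],"fingers":-1}
    - {"slide":[0,0,0.05],"delta_rot":[0,0,0],"fingers":-1}
    - {"slide":[0,0,0.05],"delta_rot":[0,0,0],"fingers":-1}
    - {"slide":[0,0,0.04],"delta_rot":[0,0,0],"fingers":-1}
    - {"slide":[0,0,0],"delta_rot":[0,0,0],"fingers":-1}
    - {"slide":[0,0,0],"delta_rot":[0,0,0],"fingers":-1}

```text
time_s: 25.45
tcp_pos: [0.406, -0.1946, 0.0681]
eef_rot: [180.0, 0.0, -86.9]
contact_force: [-0.2, 0.1, -3.7]
gripper_width: 0.0438
gripper_force: 30.0
```

play_rows:
  rows:
    - {"slide":[0,0,0.007],"delta_rot":[0,0,0],"fingers":0.4}
    - {"slide":[0,0,0],"delta_rot":[0,0,0],"fingers":0.4}
    - {"slide":[0,0,0],"delta_rot":[0,0,0],"fingers":0.4}
    - {"slide":[0,0,-0.1],"delta_rot":[0,0,0],"fingers":0.4}
    - {"slide":[0,0,-0.3],"delta_rot":[0,0,0],"fingers":0.4}
    - {"slide":[0,0,-0.3],"delta_rot":[0,0,0],"fingers":0.4}
    - {"slide":[0,0,-0.37],"delta_rot":[0,0,0.7],"fingers":0.2}
    - {"slide":[0,0,0],"delta_rot":[0,0,0],"fingers":0.2}

```text
time_s: 26.45
tcp_pos: [0.4085, -0.1951, 0.2323]
eef_rot: [-179.5, -0.1, -90.1]
contact_force: [0.0, 0.0, -0.5]
gripper_width: 0.0531
gripper_force: 0.0
```

play_rows:
  rows:
    - {"slide":[-0.3,-0.11,0],"delta_rot":[0,0,0],"fingers":0.2}
    - {"slide":[-0.3,-0.11,0],"delta_rot":[0,0,0],"fingers":0.2}
    - {"slide":[-0.3,-0.11,0],"delta_rot":[0,0,0],"fingers":0.2}
    - {"slide":[-0.3,-0.11,0],"delta_rot":[0,0,0],"fingers":0.2}
    - {"slide":[-0.3,-0.11,0],"delta_rot":[0,0,0],"fingers":0.2}
    - {"slide":[0,0,0],"delta_rot":[0,0,0],"fingers":0.2}

```text
time_s: 27.2
tcp_pos: [0.4895, 0.0326, 0.2269]
eef_rot: [180.0, -0.0, -89.9]
contact_force: [-0.1, -0.6, -0.4]
gripper_width: 0.0524
gripper_force: 0.0
```

```bash
python3 seated.py
python3 - <<'E'
from h import *
c=cap('top'); s=cap('scene')
P=np.array([[507.6,172.3,80],[434.1,157.6,80],[492.9,245.8,80],[419.4,231.1,80]])/1000
for n,cc in(('top',c),('scene',s)):
    h=cv2.cvtColor(cc['image'],cv2.COLOR_BGR2HSV); g=h[...,2]
    for p in P:
        u=proj(cc,p)[0]; w=22
        x0,y0=int(u[0])-w,int(u[1])-w
        m=((h[...,2]<85)&(h[...,1]<140))
        n_,l,st,ce=cv2.connectedComponentsWithStats(roi(m,x0,y0,x0+2*w,y0+2*w).astype(np.uint8))
        k=1+np.argmin(np.linalg.norm(ce[1:]-u,axis=1)) if n_>1 else 0
        print(n,np.round(u,1),np.round(ce[k],1),st[k],np.round(onz(cc,ce[k],.08)[0,:2]*1000,1))
st=r.get_state(); print(st['tcp_pos'],st['time_s'])
cv2.imwrite('pics/s6.png',np.hstack([cv2.resize(s['image'][230:330,370:470],(400,400)),cv2.resize(c['image'][260:340,190:270],(400,400))]))
E
```

```text
top
(array([ 503.6, -236.8]), array([ 68.9, 153.7]), 0.0, (368, 268, 60, 28))
 hole (array([408.6, 284.9]), np.int32(17), array([ 494.7, -264.4]))
 hole (array([374.5, 287. ]), np.int32(26), array([ 489.5, -176.5]))
 hole (array([416.8, 294.4]), np.int32(17), array([ 470.4, -285.2]))
 hole (array([376.9, 320.8]), np.int32(21), array([ 404.2, -181.2]))
27.3 [0.48846293 0.03043945 0.22694317] 0.05227654812563043 0.0
top [239.1 280.2] [249.  279.5] [249 279   1   2   2] [509.6 146.3]
top [244.2 308.6] [246.8 319.4] [222 305  44  25 555] [406.4 150.4]
top [210.9 285.7] [206.3 282.6] [188 266  44  41 377] [500.8 258.2]
top [215.8 314.1] [217.2 324.5] [193 292  44  44 444] [392.9 226.8]
scene [405.6 273.7] [406.5 273.1] [402 264  10  20 119] [504.6 172.6]
scene [419.1 253.9] [420.1 252.9] [415 244  11  20 140] [429.6 157.3]
scene [435.6 287.2] [436.6 286. ] [432 277  11  21 132] [488.4 245.4]
scene [448.2 266.3] [449.2 264.9] [443 256  13  21 153] [414.  230.5]
[0.48837958 0.02952808 0.22731364] 27.4
```

View pics/s6.png

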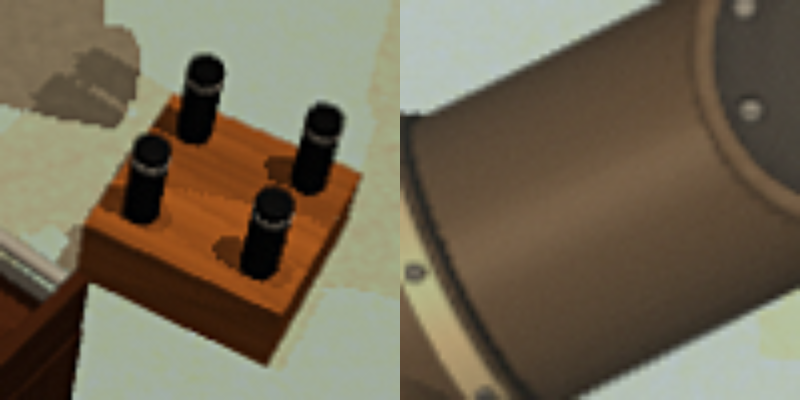

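The rack's four probes stand at scene (405,273), (419,253), (436,286), (449,265); the top view of the rack is covered by the arm. Going for the probe at (507,172) mm.

play_rows:
  rows:
    - {"slide":[-0.24,-0.031,0],"delta_rot":[0,0,0],"fingers":0.2}
    - {"slide":[-0.24,-0.031,0],"delta_rot":[0,0,0],"fingers":0.2}
    - {"slide":[-0.24,-0.031,0],"delta_rot":[0,0,0],"fingers":0.2}
    - {"slide":[-0.23,-0.031,0],"delta_rot":[0,0,0],"fingers":0.2}
    - {"slide":[0,0,0],"delta_rot":[0,0,0],"fingers":0.2}
    - {"slide":[0,0,0],"delta_rot":[0,0,0],"fingers":0.2}
    - {"slide":[0,0,0],"delta_rot":[0,0,0],"fingers":0.2}

```text
time_s: 28.28
tcp_pos: [0.5077, 0.1715, 0.2278]
eef_rot: [-180.0, 0.0, -90.2]
contact_force: [0.4, -0.4, 0.4]
gripper_width: 0.0527
gripper_force: 0.0
```

play_rows:
  rows:
    - {"slide":[-0.005,0.005,0.25],"delta_rot":[0,0,0],"fingers":0.2}
    - {"slide":[0,0,0.25],"delta_rot":[0,0,0],"fingers":0.2}
    - {"slide":[0,0,0.25],"delta_rot":[0,0,0],"fingers":0.2}
    - {"slide":[0,0,0.2],"delta_rot":[0,0,0],"fingers":0.2}
    - {"slide":[0,0,0.14],"delta_rot":[0,0,0],"fingers":0.2}
    - {"slide":[0,0,0],"delta_rot":[0,0,0],"fingers":0.2}
    - {"slide":[0,0,0],"delta_rot":[0,0,0],"fingers":0.2}

```text
time_s: 29.15
tcp_pos: [0.5076, 0.1733, 0.0651]
eef_rot: [-179.9, 0.0, -90.1]
contact_force: [0.2, 0.2, -0.2]
gripper_width: 0.0527
gripper_force: 0.0
```

play_rows:
  rows:
    - {"slide":[0,0,0],"delta_rot":[0,0,0],"fingers":-1}
    - {"slide":[0,0,0],"delta_rot":[0,0,0],"fingers":-1}
    - {"slide":[0,0,0],"delta_rot":[0,0,0],"fingers":-1}
    - {"slide":[0,0,0],"delta_rot":[0,0,0],"fingers":-1}
    - {"slide":[0,0,0],"delta_rot":[0,0,0],"fingers":-1}
    - {"slide":[0,0,0],"delta_rot":[0,0,0],"fingers":-1}
  squeeze: 20

```text
time_s: 29.9
tcp_pos: [0.5071, 0.1735, 0.0643]
eef_rot: [-180.0, 0.0, -90.1]
contact_force: [-1.6, 0.7, 4.3]
gripper_width: 0.0212
gripper_force: 20.0
```

play_rows:
  rows:
    - {"slide":[0,0,-0.1],"delta_rot":[0,0,0],"fingers":-1}
    - {"slide":[0,0,-0.25],"delta_rot":[0,0,0],"fingers":-1}
    - {"slide":[0,0,-0.25],"delta_rot":[0,0,0],"fingers":-1}
    - {"slide":[0,0,-0.25],"delta_rot":[0,0,0],"fingers":-1}
    - {"slide":[0,0,-0.2],"delta_rot":[0,0,0],"fingers":-1}
    - {"slide":[0,0,0],"delta_rot":[0,0,0],"fingers":-1}

```text
time_s: 30.65
tcp_pos: [0.5079, 0.1739, 0.2249]
eef_rot: [-179.8, 0.2, -90.1]
contact_force: [-0.2, 0.1, -0.4]
gripper_width: 0.0218
gripper_force: 20.0
```

play_rows:
  rows:
    - {"slide":[0.36,0.01,0],"delta_rot":[0,0,0],"fingers":-1}
    - {"slide":[0.36,0.01,0],"delta_rot":[0,0,0],"fingers":-1}
    - {"slide":[0.36,0.01,0],"delta_rot":[0,0,0],"fingers":-1}
    - {"slide":[0.36,0.01,0],"delta_rot":[0,0,0],"fingers":-1}
    - {"slide":[0.36,0.01,0],"delta_rot":[0,0,0],"fingers":-1}
    - {"slide":[0.36,0.01,0],"delta_rot":[0,0,0],"fingers":-1}
    - {"slide":[0.36,0.01,0],"delta_rot":[0,0,0],"fingers":-1}
    - {"slide":[0.36,0.01,0],"delta_rot":[0,0,0],"fingers":-1}

```text
time_s: 31.65
tcp_pos: [0.4931, -0.2601, 0.2211]
eef_rot: [179.9, 0.0, -90.1]
contact_force: [1.5, 1.0, -0.0]
gripper_width: 0.0216
gripper_force: 20.0
```

play_rows:
  rows:
    - {"slide":[0,0,0],"delta_rot":[0,0,0],"fingers":-1}
    - {"slide":[0,0,0],"delta_rot":[0,0,0],"fingers":-1}
    - {"slide":[0,0,0],"delta_rot":[0,0,0],"fingers":-1}
    - {"slide":[0,0,0],"delta_rot":[0,0,0],"fingers":-1}

```text
time_s: 32.15
tcp_pos: [0.4943, -0.2576, 0.2217]
eef_rot: [-180.0, 0.0, -90.0]
contact_force: [0.4, -0.4, -0.2]
gripper_width: 0.0214
gripper_force: 20.0
```

play_rows:
  rows:
    - {"slide":[0.037,-0.003,0.1],"delta_rot":[0,0,0],"fingers":-1}
    - {"slide":[0,0,0.13],"delta_rot":[0,0,0],"fingers":-1}
    - {"slide":[0,0,0.1],"delta_rot":[0,0,0],"fingers":-1}
    - {"slide":[0,0,0],"delta_rot":[0,0,0],"fingers":-1}
    - {"slide":[0,0,0],"delta_rot":[0,0,0],"fingers":-1}
    - {"slide":[0,0,0],"delta_rot":[0,0,0],"fingers":-1}

```text
time_s: 32.9
tcp_pos: [0.4951, -0.2643, 0.1728]
eef_rot: [-179.9, -0.0, -90.1]
contact_force: [0.1, 0.4, -0.3]
gripper_width: 0.0219
gripper_force: 20.0
```

Run:
```python
from h import *
s=cap('scene'); st=r.get_state(); p=st['tcp_pos']; print(p)
tip=np.array([p[0],p[1]-.0012,p[2]-.0543]); u=proj(s,[tip,tip+[0,0,.04],[.4947,-.2643,.11]]); print(u)
x0,y0=int(u[0,0])-30,int(u[0,1])-40
cr=cv2.resize(s['image'][y0:y0+70,x0:x0+70],(560,560),interpolation=cv2.INTER_CUBIC)
for q in u: cv2.circle(cr,tuple(int(v) for v in ((q-[x0,y0]+.5)*8)),3,(0,0,255),-1)
cv2.imwrite('pics/s7.png',cr)
```

```text
[ 0.49497    -0.26422593  0.17276447]
[[282.07788576 178.70638021]
 [281.03809478 166.87384285]
 [282.63697866 181.2730754 ]]
```

View pics/s7.png

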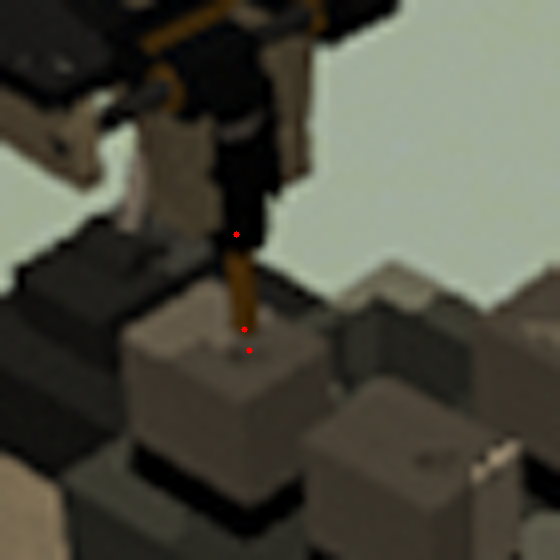

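The probe hangs with its tip at crop (245,330), just above the opening at about (240,352), within about a pixel. Trying a gentle insertion, watching the force.

play_rows:
  rows:
    - {"slide":[-0.007,0,0.03],"delta_rot":[0,0,0],"fingers":-1}
    - {"slide":[0,0,0.03],"delta_rot":[0,0,0],"fingers":-1}
    - {"slide":[0,0,0.03],"delta_rot":[0,0,0],"fingers":-1}
    - {"slide":[0,0,0],"delta_rot":[0,0,0],"fingers":-1}

```text
time_s: 33.45
tcp_pos: [0.4943, -0.263, 0.158]
eef_rot: [179.9, 0.0, -90.1]
contact_force: [0.5, 0.8, -0.3]
gripper_width: 0.0215
gripper_force: 20.0
```

play_rows:
  rows:
    - {"slide":[0,0,0.03],"delta_rot":[0,0,0],"fingers":-1}
    - {"slide":[0,0,0.04],"delta_rot":[0,0,0],"fingers":-1}
    - {"slide":[0,0,0.04],"delta_rot":[0,0,0],"fingers":-1}
    - {"slide":[0,0,0.04],"delta_rot":[0,0,0],"fingers":-1}
    - {"slide":[0,0,0.04],"delta_rot":[0,0,0],"fingers":-1}
    - {"slide":[0,0,0],"delta_rot":[0,0,0],"fingers":-1}

```text
time_s: 34.2
tcp_pos: [0.4942, -0.263, 0.1295]
eef_rot: [179.9, 0.0, -90.1]
contact_force: [-0.4, 0.7, -0.2]
gripper_width: 0.0217
gripper_force: 20.0
```

play_rows:
  rows:
    - {"slide":[0,0,0.02],"delta_rot":[0,0,0],"fingers":-1}
    - {"slide":[0,0,0.015],"delta_rot":[0,0,0],"fingers":-1}
    - {"slide":[0,0,0.01],"delta_rot":[0,0,0],"fingers":-1}
    - {"slide":[0,0,0],"delta_rot":[0,0,0],"fingers":-1}
    - {"slide":[0,0,0],"delta_rot":[0,0,0],"fingers":-1}

```text
time_s: 34.83
tcp_pos: [0.4948, -0.2631, 0.1244]
eef_rot: [-180.0, -0.0, -90.1]
contact_force: [-2.4, 1.3, 6.7]
gripper_width: 0.0216
gripper_force: 20.0
```

play_rows:
  rows:
    - {"slide":[0,0,0.003],"delta_rot":[0,0,0],"fingers":0}
    - {"slide":[0,0,0],"delta_rot":[0,0,0],"fingers":0.2}
    - {"slide":[0,0,0],"delta_rot":[0,0,0],"fingers":0.2}
    - {"slide":[0,0,-0.1],"delta_rot":[0,0,0],"fingers":0.2}
    - {"slide":[0,0,-0.2],"delta_rot":[0,0,0],"fingers":0.2}
    - {"slide":[0,0,-0.2],"delta_rot":[0,0,0],"fingers":0.2}
    - {"slide":[0,0,-0.17],"delta_rot":[0,0,0],"fingers":0.2}
    - {"slide":[0,0,0],"delta_rot":[0,0,0],"fingers":0.2}

```text
time_s: 35.83
tcp_pos: [0.496, -0.2636, 0.2268]
eef_rot: [-179.7, -0.1, -90.1]
contact_force: [0.7, -0.1, -0.1]
gripper_width: 0.0523
gripper_force: 0.0
```

play_rows:
  rows:
    - {"slide":[-0.35,0.05,0],"delta_rot":[0,0,0],"fingers":0.2}
    - {"slide":[-0.35,0.05,0],"delta_rot":[0,0,0],"fingers":0.2}
    - {"slide":[-0.35,0.05,0],"delta_rot":[0,0,0],"fingers":0.2}
    - {"slide":[-0.35,0.05,0],"delta_rot":[0,0,0],"fingers":0.2}
    - {"slide":[-0.35,0.05,0],"delta_rot":[0,0,0],"fingers":0.2}
    - {"slide":[-0.35,0.05,0],"delta_rot":[0,0,0],"fingers":0.2}
    - {"slide":[-0.35,0.05,0],"delta_rot":[0,0,0],"fingers":0.2}
    - {"slide":[-0.35,0.05,0],"delta_rot":[0,0,0],"fingers":0.2}

```text
time_s: 36.83
tcp_pos: [0.4347, 0.1586, 0.2237]
eef_rot: [-180.0, 0.0, -90.1]
contact_force: [0.6, -0.2, 0.5]
gripper_width: 0.0525
gripper_force: 0.0
```

play_rows:
  rows:
    - {"slide":[0,0,0],"delta_rot":[0,0,0],"fingers":0.2}
    - {"slide":[0,0,0],"delta_rot":[0,0,0],"fingers":0.2}
    - {"slide":[0,0,0],"delta_rot":[0,0,0],"fingers":0.2}
    - {"slide":[0,0,0],"delta_rot":[0,0,0],"fingers":0.2}

```text
time_s: 37.33
tcp_pos: [0.4356, 0.1561, 0.2235]
eef_rot: [-180.0, 0.0, -90.2]
contact_force: [0.4, -0.2, -0.4]
gripper_width: 0.0527
gripper_force: 0.0
```

```bash
python3 seated.py
python3 - <<'E'
from h import *
s=cap('scene'); c=cap('top'); a=cv2.resize(s['image'][130:300,230:400],(500,500)); b=cv2.resize(c['image'][240:350,340:450],(300,300))
o=np.zeros((500,800,3),np.uint8); o[:,:500]=a; o[:300,500:]=b; cv2.imwrite('pics/s8.png',o)
E
```

```text
top
(array([ 404. , -193.8]), array([45. , 59.8]), 3.6, (370, 312, 25, 19))
(array([ 492.1, -189.5]), array([59.6, 45.8]), 89.9, (368, 277, 24, 19))
(array([ 451. , -219.6]), array([188.1, 174.2]), 90.0, (355, 268, 73, 70))
 hole (array([374.8, 287. ]), np.int32(19), array([ 489.5, -177.2]))
 hole (array([416.8, 294.5]), np.int32(22), array([ 470.3, -285. ]))
 hole (array([376.9, 320.8]), np.int32(21), array([ 404.2, -181.2]))
37.425 [0.43557561 0.15634591 0.22345475] 0.05283853779135301 0.0
```

View pics/s8.png

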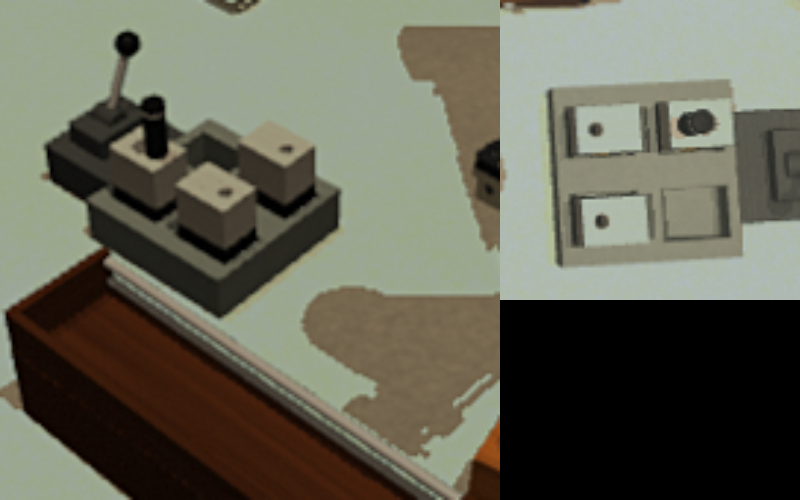

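First probe stands fully home (scene crop (154,125), shoulder on the unit); the other two openings are at top-view (374.8,287) and (376.9,320.8). Second probe now.

play_rows:
  rows:
    - {"slide":[-0.008,0.013,0.25],"delta_rot":[0,0,0],"fingers":0.2}
    - {"slide":[0,0,0.25],"delta_rot":[0,0,0],"fingers":0.2}
    - {"slide":[0,0,0.25],"delta_rot":[0,0,0],"fingers":0.2}
    - {"slide":[0,0,0.2],"delta_rot":[0,0,0],"fingers":0.2}
    - {"slide":[0,0,0.115],"delta_rot":[0,0,0],"fingers":0.2}
    - {"slide":[0,0,0],"delta_rot":[0,0,0],"fingers":0.2}
    - {"slide":[0,0,0],"delta_rot":[0,0,0],"fingers":0.2}

```text
time_s: 38.4
tcp_pos: [0.434, 0.1585, 0.0643]
eef_rot: [-180.0, 0.0, -90.1]
contact_force: [-0.3, -0.1, 0.5]
gripper_width: 0.0527
gripper_force: 0.0
```

play_rows:
  rows:
    - {"slide":[0,0,0],"delta_rot":[0,0,0],"fingers":-1}
    - {"slide":[0,0,0],"delta_rot":[0,0,0],"fingers":-1}
    - {"slide":[0,0,0],"delta_rot":[0,0,0],"fingers":-1}
    - {"slide":[0,0,0],"delta_rot":[0,0,0],"fingers":-1}
    - {"slide":[0,0,0],"delta_rot":[0,0,0],"fingers":-1}
    - {"slide":[0,0,0],"delta_rot":[0,0,0],"fingers":-1}

```text
time_s: 39.15
tcp_pos: [0.4336, 0.1583, 0.0639]
eef_rot: [-180.0, 0.0, -90.1]
contact_force: [-0.6, -0.4, 5.3]
gripper_width: 0.0215
gripper_force: 20.0
```

play_rows:
  rows:
    - {"slide":[0,0,-0.1],"delta_rot":[0,0,0],"fingers":-1}
    - {"slide":[0,0,-0.25],"delta_rot":[0,0,0],"fingers":-1}
    - {"slide":[0,0,-0.25],"delta_rot":[0,0,0],"fingers":-1}
    - {"slide":[0,0,-0.25],"delta_rot":[0,0,0],"fingers":-1}
    - {"slide":[0,0,-0.2],"delta_rot":[0,0,0],"fingers":-1}
    - {"slide":[0,0,0],"delta_rot":[0,0,0],"fingers":-1}
    - {"slide":[0,0,0],"delta_rot":[0,0,0],"fingers":-1}

```text
time_s: 40.02
tcp_pos: [0.4329, 0.158, 0.2203]
eef_rot: [179.9, -0.0, -90.1]
contact_force: [0.2, 0.2, -1.3]
gripper_width: 0.0215
gripper_force: 20.0
```

play_rows:
  rows:
    - {"slide":[0.279,-0.047,0],"delta_rot":[0,0,0],"fingers":-1}
    - {"slide":[0.279,-0.047,0],"delta_rot":[0,0,0],"fingers":-1}
    - {"slide":[0.279,-0.047,0],"delta_rot":[0,0,0],"fingers":-1}
    - {"slide":[0.279,-0.047,0],"delta_rot":[0,0,0],"fingers":-1}
    - {"slide":[0.279,-0.047,0],"delta_rot":[0,0,0],"fingers":-1}
    - {"slide":[0.279,-0.047,0],"delta_rot":[0,0,0],"fingers":-1}
    - {"slide":[0.279,-0.047,0],"delta_rot":[0,0,0],"fingers":-1}
    - {"slide":[0.279,-0.047,0],"delta_rot":[0,0,0],"fingers":-1}

```text
time_s: 41.02
tcp_pos: [0.4886, -0.178, 0.2196]
eef_rot: [179.9, 0.0, -90.1]
contact_force: [0.1, 1.3, -1.0]
gripper_width: 0.0217
gripper_force: 20.0
```

play_rows:
  rows:
    - {"slide":[0,0,0.1],"delta_rot":[0,0,0],"fingers":-1}
    - {"slide":[0,0,0.1],"delta_rot":[0,0,0],"fingers":-1}
    - {"slide":[0,0,0.1],"delta_rot":[0,0,0],"fingers":-1}
    - {"slide":[0,0,0],"delta_rot":[0,0,0],"fingers":-1}
    - {"slide":[0,0,0],"delta_rot":[0,0,0],"fingers":-1}
    - {"slide":[0,0,0],"delta_rot":[0,0,0],"fingers":-1}

```text
time_s: 41.78
tcp_pos: [0.4897, -0.1764, 0.1769]
eef_rot: [-179.9, -0.0, -90.1]
contact_force: [1.2, 0.7, -0.8]
gripper_width: 0.0212
gripper_force: 20.0
```

play_rows:
  rows:
    - {"slide":[0,0,0.04],"delta_rot":[0,0,0],"fingers":-1}
    - {"slide":[0,0,0.03],"delta_rot":[0,0,0],"fingers":-1}
    - {"slide":[0,0,0.03],"delta_rot":[0,0,0],"fingers":-1}
    - {"slide":[0,0,0.03],"delta_rot":[0,0,0],"fingers":-1}
    - {"slide":[0,0,0],"delta_rot":[0,0,0],"fingers":-1}

```text
time_s: 42.4
tcp_pos: [0.489, -0.1767, 0.1562]
eef_rot: [180.0, 0.0, -90.1]
contact_force: [0.3, 0.1, -0.6]
gripper_width: 0.0218
gripper_force: 20.0
```

play_rows:
  rows:
    - {"slide":[0,0,0.03],"delta_rot":[0,0,0],"fingers":-1}
    - {"slide":[0,0,0.04],"delta_rot":[0,0,0],"fingers":-1}
    - {"slide":[0,0,0.04],"delta_rot":[0,0,0],"fingers":-1}
    - {"slide":[0,0,0.04],"delta_rot":[0,0,0],"fingers":-1}
    - {"slide":[0,0,0.03],"delta_rot":[0,0,0],"fingers":-1}
    - {"slide":[0,0,0],"delta_rot":[0,0,0],"fingers":-1}

```text
time_s: 43.15
tcp_pos: [0.4891, -0.1767, 0.1293]
eef_rot: [180.0, -0.0, -90.1]
contact_force: [-0.6, 0.7, -1.4]
gripper_width: 0.0217
gripper_force: 20.0
```

play_rows:
  rows:
    - {"slide":[0,0,0.02],"delta_rot":[0,0,0],"fingers":-1}
    - {"slide":[0,0,0.015],"delta_rot":[0,0,0],"fingers":-1}
    - {"slide":[0,0,0],"delta_rot":[0,0,0],"fingers":-1}
    - {"slide":[0,0,0],"delta_rot":[0,0,0],"fingers":-1}

```text
time_s: 43.65
tcp_pos: [0.4893, -0.1767, 0.1245]
eef_rot: [-180.0, -0.0, -90.1]
contact_force: [-0.0, 0.5, 0.5]
gripper_width: 0.0217
gripper_force: 20.0
```

play_rows:
  rows:
    - {"slide":[0,0,0.008],"delta_rot":[0,0,0],"fingers":-1}
    - {"slide":[0,0,0.005],"delta_rot":[0,0,0],"fingers":-1}
    - {"slide":[0,0,0],"delta_rot":[0,0,0],"fingers":-1}
    - {"slide":[0,0,0],"delta_rot":[0,0,0],"fingers":-1}

```text
time_s: 44.15
tcp_pos: [0.4897, -0.1768, 0.1239]
eef_rot: [-179.9, -0.0, -90.1]
contact_force: [-2.6, 2.4, 10.3]
gripper_width: 0.0215
gripper_force: 20.0
```

play_rows:
  rows:
    - {"slide":[0,0,0],"delta_rot":[0,0,0],"fingers":0}
    - {"slide":[0,0,0],"delta_rot":[0,0,0],"fingers":0.2}
    - {"slide":[0,0,0],"delta_rot":[0,0,0],"fingers":0.2}
    - {"slide":[0,0,-0.1],"delta_rot":[0,0,0],"fingers":0.2}
    - {"slide":[0,0,-0.2],"delta_rot":[0,0,0],"fingers":0.2}
    - {"slide":[0,0,-0.2],"delta_rot":[0,0,0],"fingers":0.2}
    - {"slide":[0,0,-0.17],"delta_rot":[0,0,0],"fingers":0.2}
    - {"slide":[0,0,0],"delta_rot":[0,0,0],"fingers":0.2}

```text
time_s: 45.15
tcp_pos: [0.4906, -0.1769, 0.2261]
eef_rot: [-179.7, -0.0, -90.1]
contact_force: [-0.1, 0.8, 0.3]
gripper_width: 0.0527
gripper_force: 0.0
```

play_rows:
  rows:
    - {"slide":[-0.352,-0.003,0],"delta_rot":[0,0,0],"fingers":0.2}
    - {"slide":[-0.352,-0.003,0],"delta_rot":[0,0,0],"fingers":0.2}
    - {"slide":[-0.352,-0.003,0],"delta_rot":[0,0,0],"fingers":0.2}
    - {"slide":[-0.352,-0.003,0],"delta_rot":[0,0,0],"fingers":0.2}
    - {"slide":[-0.352,-0.003,0],"delta_rot":[0,0,0],"fingers":0.2}
    - {"slide":[-0.352,-0.003,0],"delta_rot":[0,0,0],"fingers":0.2}
    - {"slide":[-0.352,-0.003,0],"delta_rot":[0,0,0],"fingers":0.2}
    - {"slide":[-0.352,-0.003,0],"delta_rot":[0,0,0],"fingers":0.2}

```text
time_s: 46.15
tcp_pos: [0.4932, 0.2474, 0.223]
eef_rot: [180.0, -0.0, -90.1]
contact_force: [1.7, -0.4, 0.1]
gripper_width: 0.0527
gripper_force: 0.0
```

play_rows:
  rows:
    - {"slide":[0,0,0],"delta_rot":[0,0,0],"fingers":0.2}
    - {"slide":[0,0,0],"delta_rot":[0,0,0],"fingers":0.2}
    - {"slide":[0,0,0],"delta_rot":[0,0,0],"fingers":0.2}
    - {"slide":[0,0,0],"delta_rot":[0,0,0],"fingers":0.2}

```text
time_s: 46.65
tcp_pos: [0.4937, 0.2448, 0.2232]
eef_rot: [-180.0, 0.0, -90.2]
contact_force: [0.0, -0.8, -1.4]
gripper_width: 0.0527
gripper_force: 0.0
```

```bash
python3 seated.py
```

```text
top
(array([ 404.1, -194.9]), array([45., 62.]), 3.4, (370, 312, 26, 19))
(array([ 492.1, -194.7]), array([70. , 45.8]), 90.0, (368, 277, 28, 19))
(array([ 451. , -219.6]), array([188.1, 174.2]), 90.0, (355, 268, 73, 70))
 hole (array([416.9, 294.4]), np.int32(21), array([ 470.3, -285.2]))
 hole (array([376.9, 320.8]), np.int32(21), array([ 404.2, -181.2]))
46.75 [0.49377607 0.2450389  0.22319673] 0.052502059626690155 0.0
```

play_rows:
  rows:
    - {"slide":[0,0.009,0.25],"delta_rot":[0,0,0],"fingers":0.2}
    - {"slide":[0,0,0.25],"delta_rot":[0,0,0],"fingers":0.2}
    - {"slide":[0,0,0.25],"delta_rot":[0,0,0],"fingers":0.2}
    - {"slide":[0,0,0.2],"delta_rot":[0,0,0],"fingers":0.2}
    - {"slide":[0,0,0.115],"delta_rot":[0,0,0],"fingers":0.2}
    - {"slide":[0,0,0],"delta_rot":[0,0,0],"fingers":0.2}
    - {"slide":[0,0,0],"delta_rot":[0,0,0],"fingers":0.2}

```text
time_s: 47.62
tcp_pos: [0.4929, 0.246, 0.0641]
eef_rot: [-179.9, 0.0, -90.1]
contact_force: [-0.0, 0.2, 0.6]
gripper_width: 0.0525
gripper_force: 0.0
```

play_rows:
  rows:
    - {"slide":[0,0,0],"delta_rot":[0,0,0],"fingers":-1}
    - {"slide":[0,0,0],"delta_rot":[0,0,0],"fingers":-1}
    - {"slide":[0,0,0],"delta_rot":[0,0,0],"fingers":-1}
    - {"slide":[0,0,0],"delta_rot":[0,0,0],"fingers":-1}
    - {"slide":[0,0,0],"delta_rot":[0,0,0],"fingers":-1}
    - {"slide":[0,0,0],"delta_rot":[0,0,0],"fingers":-1}

```text
time_s: 48.38
tcp_pos: [0.4924, 0.2459, 0.0635]
eef_rot: [-180.0, 0.0, -90.1]
contact_force: [-0.4, 0.1, 4.2]
gripper_width: 0.0215
gripper_force: 20.0
```

play_rows:
  rows:
    - {"slide":[0,0,-0.1],"delta_rot":[0,0,0],"fingers":-1}
    - {"slide":[0,0,-0.25],"delta_rot":[0,0,0],"fingers":-1}
    - {"slide":[0,0,-0.25],"delta_rot":[0,0,0],"fingers":-1}
    - {"slide":[0,0,-0.25],"delta_rot":[0,0,0],"fingers":-1}
    - {"slide":[0,0,-0.2],"delta_rot":[0,0,0],"fingers":-1}
    - {"slide":[0,0,0],"delta_rot":[0,0,0],"fingers":-1}
    - {"slide":[0,0,0],"delta_rot":[0,0,0],"fingers":-1}

```text
time_s: 49.25
tcp_pos: [0.4917, 0.2454, 0.2205]
eef_rot: [180.0, -0.0, -90.1]
contact_force: [-0.6, 0.1, -0.7]
gripper_width: 0.0216
gripper_force: 20.0
```

play_rows:
  rows:
    - {"slide":[0.356,0.072,0],"delta_rot":[0,0,0],"fingers":-1}
    - {"slide":[0.356,0.072,0],"delta_rot":[0,0,0],"fingers":-1}
    - {"slide":[0.356,0.072,0],"delta_rot":[0,0,0],"fingers":-1}
    - {"slide":[0.356,0.072,0],"delta_rot":[0,0,0],"fingers":-1}
    - {"slide":[0.356,0.072,0],"delta_rot":[0,0,0],"fingers":-1}
    - {"slide":[0.356,0.072,0],"delta_rot":[0,0,0],"fingers":-1}
    - {"slide":[0.356,0.072,0],"delta_rot":[0,0,0],"fingers":-1}
    - {"slide":[0.356,0.072,0],"delta_rot":[0,0,0],"fingers":-1}

```text
time_s: 50.25
tcp_pos: [0.4036, -0.1828, 0.2199]
eef_rot: [179.9, 0.0, -90.1]
contact_force: [1.4, 0.0, -0.9]
gripper_width: 0.0217
gripper_force: 20.0
```

play_rows:
  rows:
    - {"slide":[0,0,0.1],"delta_rot":[0,0,0],"fingers":-1}
    - {"slide":[0,0,0.1],"delta_rot":[0,0,0],"fingers":-1}
    - {"slide":[0,0,0.1],"delta_rot":[0,0,0],"fingers":-1}
    - {"slide":[0,0,0],"delta_rot":[0,0,0],"fingers":-1}
    - {"slide":[0,0,0],"delta_rot":[0,0,0],"fingers":-1}
    - {"slide":[0,0,0],"delta_rot":[0,0,0],"fingers":-1}

```text
time_s: 51.0
tcp_pos: [0.4055, -0.1809, 0.1762]
eef_rot: [-180.0, -0.0, -90.1]
contact_force: [-0.2, 0.3, -0.8]
gripper_width: 0.0218
gripper_force: 20.0
```

play_rows:
  rows:
    - {"slide":[0.003,0.004,0.04],"delta_rot":[0,0,0],"fingers":-1}
    - {"slide":[0,0,0.03],"delta_rot":[0,0,0],"fingers":-1}
    - {"slide":[0,0,0.03],"delta_rot":[0,0,0],"fingers":-1}
    - {"slide":[0,0,0.03],"delta_rot":[0,0,0],"fingers":-1}
    - {"slide":[0,0,0],"delta_rot":[0,0,0],"fingers":-1}

```text
time_s: 51.62
tcp_pos: [0.4042, -0.1818, 0.1558]
eef_rot: [180.0, 0.0, -90.1]
contact_force: [0.1, 0.9, -0.5]
gripper_width: 0.0218
gripper_force: 20.0
```

Tip is 8 mm into the opening without force; continuing to home (expected at TCP z 0.1235).

play_rows:
  rows:
    - {"slide":[0,0,0.03],"delta_rot":[0,0,0],"fingers":-1}
    - {"slide":[0,0,0.04],"delta_rot":[0,0,0],"fingers":-1}
    - {"slide":[0,0,0.04],"delta_rot":[0,0,0],"fingers":-1}
    - {"slide":[0,0,0.04],"delta_rot":[0,0,0],"fingers":-1}
    - {"slide":[0,0,0.03],"delta_rot":[0,0,0],"fingers":-1}
    - {"slide":[0,0,0],"delta_rot":[0,0,0],"fingers":-1}

```text
time_s: 52.38
tcp_pos: [0.4042, -0.1817, 0.1288]
eef_rot: [180.0, 0.0, -90.1]
contact_force: [-0.6, 0.3, 0.0]
gripper_width: 0.0218
gripper_force: 20.0
```

play_rows:
  rows:
    - {"slide":[0,0,0.02],"delta_rot":[0,0,0],"fingers":-1}
    - {"slide":[0,0,0.015],"delta_rot":[0,0,0],"fingers":-1}
    - {"slide":[0,0,0.008],"delta_rot":[0,0,0],"fingers":-1}
    - {"slide":[0,0,0],"delta_rot":[0,0,0],"fingers":-1}
    - {"slide":[0,0,0],"delta_rot":[0,0,0],"fingers":-1}

```text
time_s: 53.0
tcp_pos: [0.4046, -0.1818, 0.1234]
eef_rot: [-180.0, -0.0, -90.1]
contact_force: [-2.5, 1.6, 7.6]
gripper_width: 0.0216
gripper_force: 20.0
```

play_rows:
  rows:
    - {"slide":[0,0,0],"delta_rot":[0,0,0],"fingers":0}
    - {"slide":[0,0,0],"delta_rot":[0,0,0],"fingers":0.2}
    - {"slide":[0,0,0],"delta_rot":[0,0,0],"fingers":0.2}
    - {"slide":[0,0,-0.1],"delta_rot":[0,0,0],"fingers":0.2}
    - {"slide":[0,0,-0.2],"delta_rot":[0,0,0],"fingers":0.2}
    - {"slide":[0,0,-0.2],"delta_rot":[0,0,0],"fingers":0.2}
    - {"slide":[0,0,-0.2],"delta_rot":[0,0,0],"fingers":0.2}
    - {"slide":[0,0,0],"delta_rot":[0,0,0],"fingers":0.2}

```text
time_s: 54.0
tcp_pos: [0.4058, -0.1819, 0.2299]
eef_rot: [-179.7, -0.0, -90.1]
contact_force: [0.2, -0.5, -0.4]
gripper_width: 0.0522
gripper_force: 0.0
```

play_rows:
  rows:
    - {"slide":[0.267,0.046,0],"delta_rot":[0,0,0],"fingers":-1}
    - {"slide":[0.267,0.046,0],"delta_rot":[0,0,0],"fingers":-1}
    - {"slide":[0.267,0.046,0],"delta_rot":[0,0,0],"fingers":-1}
    - {"slide":[0.267,0.046,0],"delta_rot":[0,0,0],"fingers":-1}
    - {"slide":[0.267,0.046,0],"delta_rot":[0,0,0],"fingers":-1}
    - {"slide":[0,0,0],"delta_rot":[0,0,0],"fingers":-1}
    - {"slide":[0,0,0],"delta_rot":[0,0,0],"fingers":-1}
    - {"slide":[0,0,0],"delta_rot":[0,0,0],"fingers":-1}

```text
time_s: 55.0
tcp_pos: [0.3696, -0.3811, 0.2276]
eef_rot: [180.0, 0.0, -90.1]
contact_force: [-1.4, 0.8, 0.1]
gripper_width: 0.0005
gripper_force: 0.0
```

Run:
```python
from h import *
s=cap('scene'); c=cap('top'); a=cv2.resize(s['image'][120:320,220:420],(500,500)); b=cv2.resize(c['image'][190:350,340:480],(300,343))
o=np.zeros((500,800,3),np.uint8); o[:,:500]=a; o[:343,500:]=b; cv2.imwrite('pics/s9.png',o)
h=cv2.cvtColor(s['image'],cv2.COLOR_BGR2HSV); print([b for b in blobs(s,roi(h[...,2]<45,255,130,285,160),.14,20,200)])
print(proj(s,[[.421,-.3825,.142],[.4225,-.3837,.142]]))
```

```text
[(array([272.7, 144.5]), np.int32(52), array([ 421. , -386.4]))]
[[273.5202273  144.46276532]
 [272.8673106  144.51460079]]
```

View pics/s9.png

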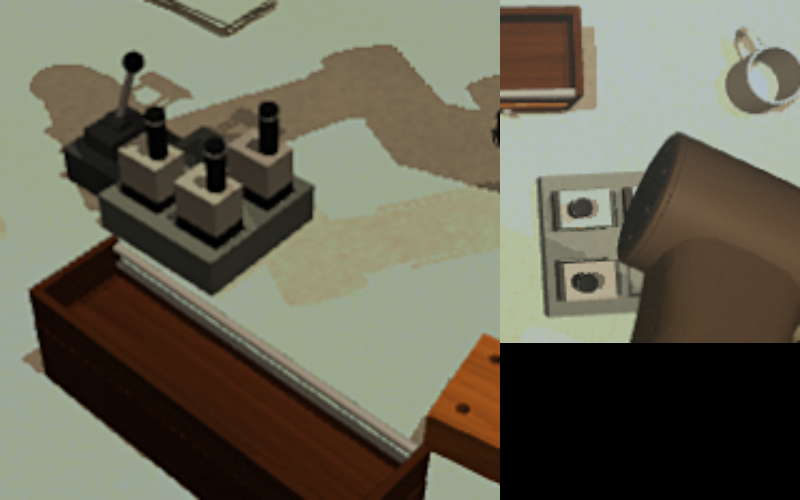

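All three units are seated with probes home (scene crop (155,130), (215,165), (268,130)); lever still off, ball at scene (272.7,144.5). Now the lever.

play_rows:
  rows:
    - {"slide":[0.015,0,0.2],"delta_rot":[0,0,0],"fingers":-1}
    - {"slide":[0,0,0.2],"delta_rot":[0,0,0],"fingers":-1}
    - {"slide":[0,0,0.2],"delta_rot":[0,0,0],"fingers":-1}
    - {"slide":[0,0,0.09],"delta_rot":[0,0,0],"fingers":-1}
    - {"slide":[0,0,0],"delta_rot":[0,0,0],"fingers":-1}
    - {"slide":[0,0,0],"delta_rot":[0,0,0],"fingers":-1}

```text
time_s: 55.85
tcp_pos: [0.3704, -0.3845, 0.1255]
eef_rot: [-179.9, -0.1, -90.1]
contact_force: [0.9, -0.7, -0.4]
gripper_width: 0.0008
gripper_force: 0.0
```

play_rows:
  rows:
    - {"slide":[-0.004,-0.07,0],"delta_rot":[0,0,0],"fingers":-1}
    - {"slide":[-0.004,-0.07,0],"delta_rot":[0,0,0],"fingers":-1}
    - {"slide":[-0.004,-0.07,0],"delta_rot":[0,0,0],"fingers":-1}
    - {"slide":[-0.004,-0.07,0],"delta_rot":[0,0,0],"fingers":-1}
    - {"slide":[-0.004,-0.07,0],"delta_rot":[0,0,0],"fingers":-1}
    - {"slide":[-0.004,-0.07,0],"delta_rot":[0,0,0],"fingers":-1}
    - {"slide":[-0.004,-0.07,0],"delta_rot":[0,0,0],"fingers":-1}
    - {"slide":[0,0,0],"delta_rot":[0,0,0],"fingers":-1}

```text
time_s: 56.85
tcp_pos: [0.444, -0.38, 0.124]
eef_rot: [-180.0, 0.0, -90.1]
contact_force: [-1.0, 0.8, -0.6]
gripper_width: 0.0006
gripper_force: 0.0
```

```bash
cat > lev.py <<'E'
from h import *
s=cap('scene')
h=cv2.cvtColor(s['image'],cv2.COLOR_BGR2HSV); print([b for b in blobs(s,roi(h[...,2]<45,235,120,300,185),.142,20,400)])
for a in(-.5,0,.25,.5,.6):
    d=.08*np.sin(a); print(a,proj(s,[.4591+d*.998,-.3803+d*.056,.072+.08*np.cos(a)]))
print(r.get_state()['tcp_pos'],r.get_state()['contact_force'])
E
python3 lev.py
```

```text
[(array([260.5, 152.2]), np.int32(76), array([ 473.3, -379.7]))]
-0.5 [[273.57149096 144.38537693]]
0 [[263.79613794 147.17029037]]
0.25 [[258.87027462 150.876385  ]]
0.5 [[254.38591866 155.85544167]]
0.6 [[252.79072254 158.12967975]]
[ 0.4434059  -0.37996595  0.12395274] [-0.50342286  0.69428233 -0.67841283]
```

play_rows:
  rows:
    - {"slide":[-0.002,-0.04,0],"delta_rot":[0,0,0],"fingers":-1}
    - {"slide":[-0.002,-0.04,0],"delta_rot":[0,0,0],"fingers":-1}
    - {"slide":[-0.002,-0.04,0],"delta_rot":[0,0,0],"fingers":-1}
    - {"slide":[-0.002,-0.04,0],"delta_rot":[0,0,0],"fingers":-1}
    - {"slide":[0,0,0],"delta_rot":[0,0,0],"fingers":-1}
    - {"slide":[0,0,0],"delta_rot":[0,0,0],"fingers":-1}

```text
time_s: 57.65
tcp_pos: [0.467, -0.3789, 0.1242]
eef_rot: [180.0, 0.0, -90.1]
contact_force: [-1.1, -0.3, -0.3]
gripper_width: 0.0006
gripper_force: 0.8
```

```bash
python3 lev.py
```

```text
[(array([255.8, 123.3]), np.int32(27), array([ 380. , -513.4]))]
-0.5 [[273.57149096 144.38537693]]
0 [[263.79613794 147.17029037]]
0.25 [[258.87027462 150.876385  ]]
0.5 [[254.38591866 155.85544167]]
0.6 [[252.79072254 158.12967975]]
[ 0.46700241 -0.37895561  0.12423435] [-1.51406719 -0.63401684  0.15189532]
```

Little force yet; pushing on in small steps until the stop.

play_rows:
  rows:
    - {"slide":[0,-0.02,0],"delta_rot":[0,0,0],"fingers":-1}
    - {"slide":[0,-0.015,0],"delta_rot":[0,0,0],"fingers":-1}
    - {"slide":[0,0,0],"delta_rot":[0,0,0],"fingers":-1}
    - {"slide":[0,0,0],"delta_rot":[0,0,0],"fingers":-1}

```text
time_s: 58.2
tcp_pos: [0.4675, -0.3788, 0.124]
eef_rot: [179.5, 0.1, -90.2]
contact_force: [-16.0, -1.1, 8.2]
gripper_width: 0.0004
gripper_force: 8.7
```

Firm stop reached at x = 0.4675 (16 N). Backing away and checking.

play_rows:
  rows:
    - {"slide":[0,0.05,0],"delta_rot":[0,0,0],"fingers":-1}
    - {"slide":[0,0.2,0],"delta_rot":[0,0,0],"fingers":-1}
    - {"slide":[0,0.3,0],"delta_rot":[0,0,0],"fingers":-1}
    - {"slide":[0,0,-0.3],"delta_rot":[0,0,0],"fingers":-1}
    - {"slide":[0.3,0,-0.3],"delta_rot":[0,0,0],"fingers":-1}
    - {"slide":[0.3,0,0],"delta_rot":[0,0,0],"fingers":-1}
    - {"slide":[0.3,0,0],"delta_rot":[0,0,0],"fingers":-1}
    - {"slide":[0,0,0],"delta_rot":[0,0,0],"fingers":-1}

```text
time_s: 59.2
tcp_pos: [0.3897, -0.5156, 0.2127]
eef_rot: [-180.0, -0.0, -90.3]
contact_force: [-0.9, 0.5, -0.1]
gripper_width: 0.0002
gripper_force: 0.0
```

play_rows:
  rows:
    - {"slide":[0,0,0],"delta_rot":[0,0,0],"fingers":-1}
    - {"slide":[0,0,0],"delta_rot":[0,0,0],"fingers":-1}
    - {"slide":[0,0,0],"delta_rot":[0,0,0],"fingers":-1}
    - {"slide":[0,0,0],"delta_rot":[0,0,0],"fingers":-1}

```text
time_s: 59.7
tcp_pos: [0.3898, -0.5126, 0.2139]
eef_rot: [-180.0, -0.0, -90.1]
contact_force: [0.8, 0.4, 0.8]
gripper_width: 0.0004
gripper_force: 0.0
```

```bash
python3 lev.py
python3 - <<'E'
from h import *
s=cap('scene'); c=cap('top'); a=cv2.resize(s['image'][110:290,210:390],(500,500)); b=cv2.resize(c['image'][190:350,340:480],(300,343))
o=np.zeros((500,800,3),np.uint8); o[:,:500]=a; o[:343,500:]=b; cv2.imwrite('pics/s10.png',o)
E
```

```text
[(array([254.7, 155.9]), np.int32(57), array([ 496.9, -377.4])), (array([296.6, 180.5]), np.int32(48), array([ 493. , -207.3]))]
-0.5 [[273.57149096 144.38537693]]
0 [[263.79613794 147.17029037]]
0.25 [[258.87027462 150.876385  ]]
0.5 [[254.38591866 155.85544167]]
0.6 [[252.79072254 158.12967975]]
[ 0.38975558 -0.51267007  0.21377734] [ 0.12988286 -0.11865978  0.83978609]
```

View pics/s10.png

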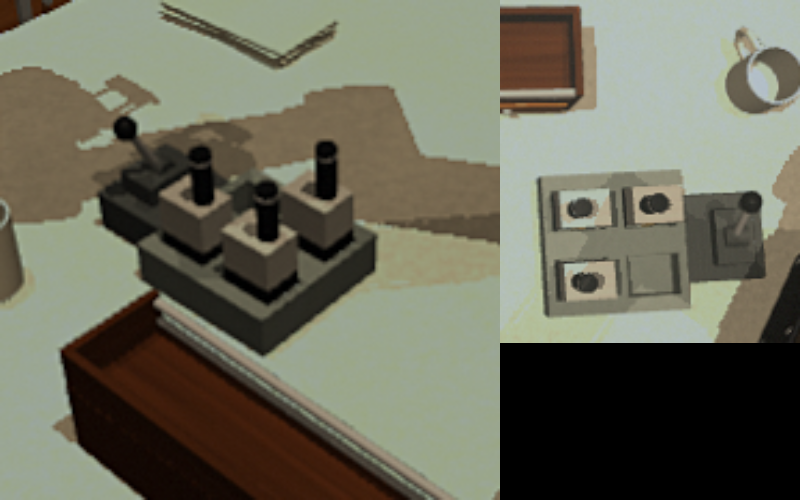

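The lever is fully over (ball at scene (254.7,155.9), +0.5 rad), all three units are seated and probed, and the arm is clear.

```bash
python3 -c "
from plant import r
print(r.close_job())"
```

```text
the job is handed in; nothing more can be done
None
```

The job is handed in: all three lock units present are seated and probed, the lever was then thrown fully on, the fourth probe was never touched, and the run took about 60 s.

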